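# Gauge the sampling probe rods

## Task

Find the thickest probe rod that goes through the yellow-ringed middle hole of the upright gauge plate. First offer the thick red-banded rod, nose first from the rack's side, pressing its nose lightly into the hole to confirm it is refused, and lay it back in its own place in the rack; then push the blue-banded rod nose first through the same hole as far as your fingers allow, let go so that it rests in the plate, take it again on the far side and draw it straight out until it is clear. Lay it in the green cradle, nose pointing away from the gauge; do not drop a rod, do not force the plate, and leave the green-banded rod and everything else alone.

Things in the scene. Friction and masses are not known exactly. Their poses are not given: they have to be found in the camera images.
- thick: Steel rod, 28 mm diameter, 170 mm long, about 220 g, red band near its tail. Origin on the axis at mid-length; x runs along the rod to its nose (+85 mm), tail at -85. The nose tapers over its last 7 mm to 17 mm diameter. Too thick for the yellow-ringed hole: its taper enters about 4 mm and stops. Starts in one of the three rack places (shuffled).
- thick_nose (a point): centre of the thick rod's nose end face, on its axis
- mid: Bright steel rod, 21 mm in diameter, 170 mm long, about 160 g, blue band near its tail end; origin and axes as for the thick rod. The nose tapers over its last 7 mm to 10 mm diameter. Passes the yellow-ringed hole. Starts in one of the three rack places.
- mid_nose (a point): centre of the blue-banded rod's nose end face, on its axis
- mid_tail (a point): centre of the blue-banded rod's tail end face, on its axis
- thin: Bright steel rod, 15 mm in diameter, 170 mm long, green band near its tail; origin and axes as for the thick rod. Not needed: leave it in the rack.
- rack: White fixed rack, base top 12 mm above the table; origin on the table under the middle place; x: the way the rods' noses point. Three places at y = -70, 0, 70 mm, each two grey 90-degree V blocks 10 mm thick, 45 wide, 47 high, at x = -10 and 50. A rod's middle lies at x = 0, its axis 45.8 mm (thick), 40.9 (mid), 36.6 (thin) above the table; its tail half, x = -85 to -15, hangs free for a grasp.
- gauge: Fixed upright aluminium plate, 16 mm thick, 160 wide, 82 high, on a dark base 12 mm high reaching from x = -33 to 57 mm. x is the feed direction, square to the plate, from the rack's to the cradle's side; near face x = 0, far face x = 16. Holes 55 mm above the table: 17 mm at y = -50, 23.5 mm at y = 0 (yellow rings, yellow mark on the top edge), 33 mm at y = 50.
- port (a point): Centre of the yellow-ringed 23.5 mm hole in the near face, 55 mm above the table; axes as the gauge's (x along the feed). Behind this hole a black rest, x = 46 to 56 mm, 44 wide, has its flat top 42.5 mm above the table (2 mm below a centred blue-banded rod) between low cheeks 54.5 high: a rod let go in the hole lies on it, and what sticks out beyond is free for a grasp.
- seat (a point): Middle of the fixed green cradle, where the middle of the blue-banded rod's axis comes to lie, 40.9 mm above the table; x runs along the cradle, the way the nose must point. Two green 90-degree V blocks 10 mm thick, 47 high, at x = -50 and 10 mm; base top 12 mm above the table. The rod's nose half, x = 15 to 85 mm, hangs free.
- analyser: blue gas analyser box, 130 x 210 x 68 mm, with a 13 mm radius steel tube on top, behind the gauge; leave alone
- tablet: flat black tablet, 110 x 180 x 10 mm; leave alone
- timer: white timer, 28 x 75 x 62 mm high; leave alone
- canister: white and blue filter canister standing upright, 38 mm diameter, 72 mm high; leave alone
- wrench: steel wrench 160 mm long lying flat; leave alone
- flowmeter: black flowmeter block on a clear 110 x 100 mm foot, 105 mm high; leave alone
- beaker: glass beaker 64 mm diameter, 75 mm high; leave alone
Not all that is in view belongs to the job. What is meant by the gauge is not pink, and is the smaller of those in its own colour.

How it is judged:
By the outcome, as a careful person would: the job done as asked, in the order asked, and still so for the second after the job is handed in, with the robot touching nothing.
It also fails if it takes over 72 s, if anything falls off the work surface, if the arm or the gripper's body presses on something with over 40 N, if the wrist force passes 120 N, or if a joint passes its speed limit or range.

## Robot

A 7-joint arm with a two-finger parallel gripper is mounted at the origin on the work surface. World frame = base frame: x ahead of the robot, y to its left, z up, the work surface at z = 0. Lengths are in m, angles in rad, forces in N, time in s.
With the tool pointing down it reaches from about 0.4 to 0.75 m from the base axis. Payload 19.5 kg.
Tool frame: the origin (TCP) lies at the very end of the fingers, on their centre line; the grasp point (between the pads) lies 19 mm behind it; z points along the fingers, y is the direction in which the jaws open and shut (so a half turn about z gives the same grasp; the last joint's range is limited). The gripper opens to 85 mm and grips with 20 to 120 N. Pads are 22 mm wide; open, the fingers measure 114 mm over their backs; the gripper's body (76 mm by 85 mm) begins 54 mm behind the grasp point. The pads swing forward as they close: fully open they stand 13 mm farther back than shut.
Start: joints at [-1.387, 0.707, -0.028, 1.485, 0.022, 0.951, -0.075], TCP at [0.129, 0.56, 0.231] pointing down, gripper open.
Joint ranges: [-2.71, 2.71], [-0.32, 2.16], [-1.57, 1.52], [0, 2.45], [-1.46, 4.6], [0, 2.02], [-2.83, 2.83]. Speed limits (rad/s): [1.89, 1.89, 2.57, 2.57, 3.01, 3.01, 3.01].

## Interface

Orientations are given as a unit quaternion [w, x, y, z].
In Python, from bench import arm, imaging, job, nets gives the robot as it stands.
- The arm moves only by the shell command python3 -m crank 'ROWS'. ROWS is a JSON object of lists of equal length, an entry for each row: "delta_pos": the shift along the tool's x, y, z each as a share of 500 mm, from -1 to 1, a list of three; "delta_rot": the turn, a rotation vector about the tool's x, y, z each as a share of 0.5 rad, from -1 to 1, a list of three; "hand": the closure, from -1 (fully open) to 1 (shut). In form: {"delta_pos": [[tx, ty, tz], ...], "delta_rot": [[rx, ry, rz], ...], "hand": [hand, ...]}. A call has 1 to 10 rows; each row is the pose to reach, as a shift and turn from the pose commanded when the call began, along the tool's axes at that moment; what a row does not reach only later rows make up. A row lasts 1/10 s, in which the tool goes at most 50 mm and 8.59 degrees, less where a joint would pass 70% of its speed; a pose out of reach is approached as far as the arm can. A call with a number of a shift or a turn outside -1 to 1 is refused whole. A call with a gripper value outside its range is refused whole. The fingers move at their own pace and stop on an object; the grip force is fixed at half the most. Time passes only in rows, so rows that repeat a pose let the fingers close. It gives the time, the measured TCP pose, the force and the opening at its end, in the units of the state.
- arm.read_state(): the state, without advancing time (a new reading comes with each control period).
- imaging.snapshot(name): name is "scene" or "top"; returns a dict with "frame" (480x640x3 uint8, red, green, blue), "fx", "fy", "cx", "cy" (pixels), "world_from_camera" (4x4, takes a point from camera to world coordinates). Camera axes: x right, y up, looking along -z (the intrinsics and any distortion apply to the point x, -y, -z); pixel columns grow to the right and rows downward; lengths in m; the calibration is good to about 2 mm. A picture is of the moment at which its call begins. There is no depth.
- job.hand_in(): hands the job in, once; it reports no verdict.
Trained networks look in a picture, given as the dict that the camera call returned (one of the last four; its "shot" number tells which), for a name from the list of things; names that differ only in an ending like _2 or _b are one class to them, and where a whole thing is asked for, a point or a joint stands for the part that bears it (a point fixed in the world has none). Each returns a list of dicts, best first, with "conf" (0 to 1); they miss things now and then, are a little off and sometimes report something else, mostly with a low value. They report only what shows in the picture. A call takes as long as a camera call. They do not tell look-alikes from the thing itself.
- nets.spot_in(query, picture): "xyz" ([x, y, z] in m, in world coordinates, good to about 4 mm: the middle of the surface that is visible of it).
- nets.mark_of(query, picture): "xyz" ([x, y, z] in m, in world coordinates, good to about 4 mm: a listed point, or the origin of a listed thing).
The state is a dict: "time": time; "joints": joint angles; "qd": joint speeds; "joint_torque": joint torques, N m; "eef_pos": TCP position; "eef_rot": TCP orientation; "wrist_force": force on the tool from outside, world axes, zero at the start; "wrist_torque": the same for the moment, N m; "grip_width": finger opening in m.
Only numpy, scipy, OpenCV 4.12 (cv2) and the standard library are available. Lean on these libraries where they do the work, as an engineer would, in place of code of your own. Each camera call takes 0.05 s, during which the arm holds its last target.

## Working session

There is one attempt and no reset: what is moved stays moved. The work goes in short steps, Python scripts to look and compute and a shell command to move; the robot and the scene stay as the last step left them, time stands still between calls to the robot, and variables do not carry over. Pictures are saved under pics/ and viewed, and the job is handed in when it is done.

```bash
ls; mkdir -p pics; python3 - <<'E'
from bench import arm, imaging, job, nets
import cv2
s=arm.read_state();print(s)
for n in ("scene","top"):
    p=imaging.snapshot(n);cv2.imwrite(f"pics/{n}0.png",p["frame"][:,:,::-1])
    print(n,p["fx"],p["fy"],p["cx"],p["cy"],p["world_from_camera"],[k for k in p])
    for q in ["thick","mid","thin","thick_nose","mid_nose","mid_tail","rack","gauge","port","seat"]:
        print(q,[( [round(float(v),4) for v in d["xyz"]],round(d["conf"],2)) for d in nets.mark_of(q,p)][:4])
E
```

```text
pics
{'time': 0.0, 'joints': array([-1.38670713,  0.7070955 , -0.02763443,  1.48497415,  0.02205397,
        0.95088728, -0.0755125 ]), 'qd': array([-0.00089964,  0.00187729, -0.00091016, -0.00057421, -0.00042087,
        0.00019626,  0.00050193]), 'joint_torque': array([ 1.17292225e-04, -8.83224249e+01,  1.23458527e+00, -2.36179429e+01,
        1.69181399e-02,  6.29183851e-03,  3.15919067e-05]), 'eef_pos': array([0.12867788, 0.56016158, 0.23083747]), 'eef_rot': array([-2.70321478e-05,  1.12639123e-01,  9.93635822e-01, -5.29561066e-04]), 'wrist_force': array([ 0.36389789, -0.35724109, -0.39938959]), 'wrist_torque': array([ 0.03739206, -0.02253926,  0.03926796]), 'grip_width': 0.08546323977813722}
scene 463.16174530100636 463.16174530100636 313.7410252571008 241.8678621546805 [[ 0.78149747 -0.41833888  0.4628761   1.04262064]
 [ 0.62373473  0.50635461 -0.59544941 -0.73051346]
 [ 0.01472019  0.75405411  0.65664733  0.87505556]
 [ 0.          0.          0.          1.        ]] ['frame', 'fx', 'fy', 'cx', 'cy', 'world_from_camera', 'shot']
thick [([0.5748, -0.3096, 0.0443], 0.76), ([0.
[... 946 characters left out ...]
fy', 'cx', 'cy', 'world_from_camera', 'shot']
thick [([0.5725, -0.3069, 0.0467], 0.94), ([0.5698, -0.2214, 0.0492], 0.23)]
mid [([0.5, -0.3115, 0.0418], 0.59)]
thin [([0.4332, -0.3163, 0.0407], 0.84)]
thick_nose [([0.5682, -0.2199, 0.0451], 0.7), ([0.773, 0.0512, 0.0031], 0.62)]
mid_nose [([0.4995, -0.2298, 0.0379], 0.97)]
mid_tail [([0.506, -0.4005, 0.0425], 0.85), ([0.5417, 0.0526, -0.0011], 0.69)]
rack [([0.5047, -0.3144, 0.0026], 0.64)]
gauge [([0.2056, -0.3111, 0.0036], 0.92), ([0.5426, 0.0537, -0.0029], 0.84), ([0.2545, 0.4153, 0.0039], 0.64)]
port [([0.2089, -0.3123, 0.0765], 0.79), ([0.545, 0.0452, 0.0551], 0.7), ([0.2569, 0.41, 0.0572], 0.63)]
seat [([0.4654, 0.3687, 0.0395], 0.57)]
```

View pics/scene0.png

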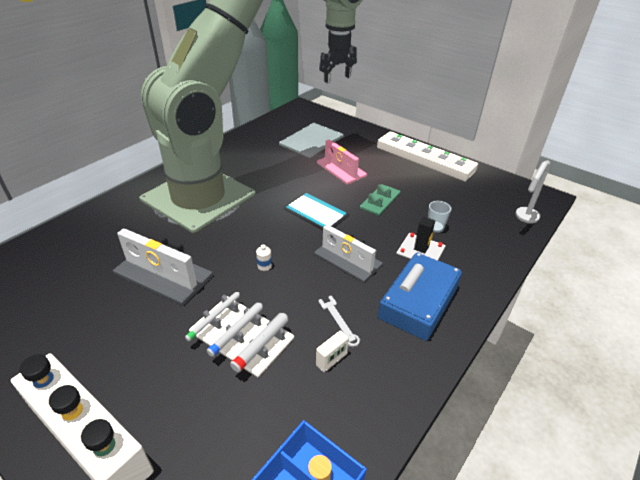

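View pics/top0.png

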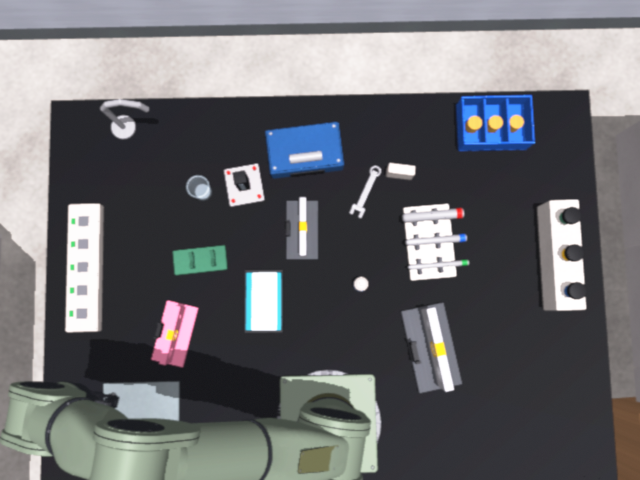

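The grey plate in the middle is the gauge: its network mark is at about (0.545, 0.05), top picture (303,227). The pink one and the larger grey one at (438,348) are decoys. The rack is at about (0.503,-0.313), with thick at the far end, then mid, then thin. The cradle is at (0.464,0.369). Next I'll refine these poses with crops and wireframes.

```bash
cat > h.py <<'E'
import numpy as np, cv2
def proj(p,P):
    T=np.asarray(p["world_from_camera"]);P=np.atleast_2d(P)
    c=(P-T[:3,3])@T[:3,:3]
    return np.c_[p["cx"]+p["fx"]*c[:,0]/-c[:,2], p["cy"]-p["fy"]*c[:,1]/-c[:,2]]
def loc(pose,L):
    x,y,a=pose;L=np.atleast_2d(L).astype(float)
    c,s=np.cos(a),np.sin(a)
    return np.c_[x+c*L[:,0]-s*L[:,1], y+s*L[:,0]+c*L[:,1], L[:,2]]
def box(x0,x1,y0,y1,z0,z1):
    c=[(x,y,z) for x in(x0,x1) for y in(y0,y1) for z in(z0,z1)]
    return [(np.array(c[i]),np.array(c[j])) for i in range(8) for j in range(i+1,8) if bin(i^j).count('1')==1]
def circ(x,y,z,r,n=32):
    t=np.linspace(0,2*np.pi,n+1);q=[np.array((x,y+r*np.cos(a),z+r*np.sin(a))) for a in t]
    return list(zip(q[:-1],q[1:]))
def rod(d,z,y=0):
    r=d/2;e=[]
    e+=circ(-.085,y,z,r)+circ(.078,y,z,r)+circ(.085,y,z,r-.0055)
    for s in((r,0),(-r,0),(0,r),(0,-r)): e.append((np.array((-.085,y+s[0],z+s[1])),np.array((.078,y+s[0],z+s[1]))))
    return e
gauge=box(0,.016,-.08,.08,.012,.082)+box(-.033,.057,-.08,.08,0,.012)+circ(0,0,.055,.01175)+circ(0,-.05,.055,.0085)+circ(0,.05,.055,.0165)
cradle=box(-.055,-.045,-.0225,.0225,.012,.047)+box(.005,.015,-.0225,.0225,.012,.047)
def crop(p,c,w,k,wires=(),col=(0,0,255)):
    u0,v0=int(c[0]-w/2),int(c[1]-w*.375)
    im=p["frame"][max(v0,0):v0+int(w*.75),max(u0,0):u0+w,::-1]
    u0=max(u0,0);v0=max(v0,0)
    im=cv2.resize(im,None,fx=k,fy=k,interpolation=cv2.INTER_CUBIC).copy()
    for pose,E in wires:
        for a,b in E:
            q=(proj(p,loc(pose,[a,b]))-[u0,v0]+.5)*k-.5
            cv2.line(im,*[tuple(int(round(v*8)) for v in r) for r in q],col,1,cv2.LINE_AA,3)
    return im,(u0,v0)
E
python3 - <<'E'
from bench import imaging
import pickle
P={n:imaging.snapshot(n) for n in("scene","top")}
pickle.dump(P,open("P0.pkl","wb"))
from h import *
g=(.546,.051,1.57);c=(.464,.369,1.57);r=(.5035,-.3135,1.63)
rk=rod(.028,.0458,-.07)+rod(.021,.0409)+rod(.015,.0366,.07)
for n in P:
    p=P[n]
    for nm,po,E in(("g",g,gauge),("c",c,cradle),("r",r,rk)):
        ctr=proj(p,loc(po,[0,0,.04]))[0]
        a,_=crop(p,ctr,100 if nm!="r" else 120,8 if nm!='r' else 6,[])
        b,_=crop(p,ctr,100 if nm!="r" else 120,8 if nm!='r' else 6,[(po,E)])
        cv2.imwrite(f"pics/{n}_{nm}_a.png",np.vstack([a[:,:,:],b])[:, :] if 0 else a)
        cv2.imwrite(f"pics/{n}_{nm}_b.png",b); print(n,nm,ctr)
E
```

```text
scene g [346.16523988 251.62539312]
scene c [383.43297045 188.61183593]
scene r [236.92714673 327.30463018]
top g [305.57442584 227.32113007]
top c [192.72990578 258.66873152]
top r [435.09310151 239.53331527]
```

View pics/scene_g_b.png

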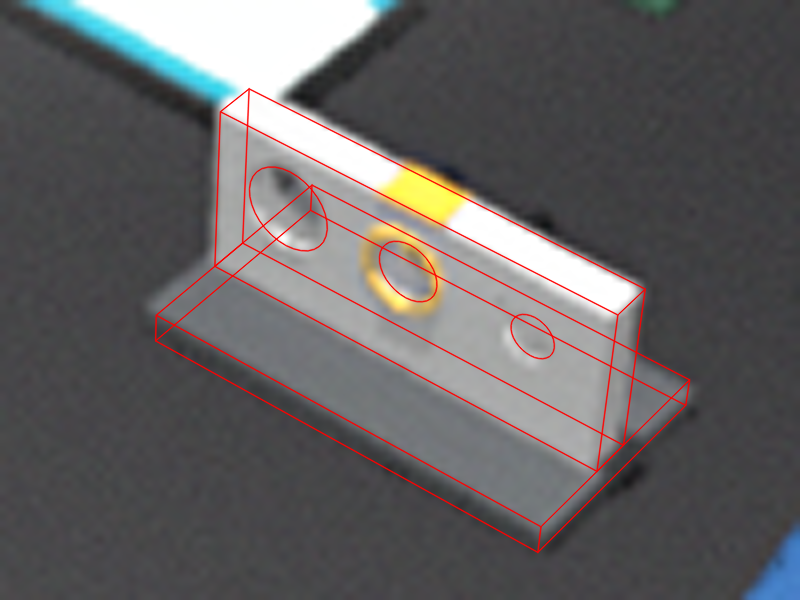

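View pics/top_g_b.png

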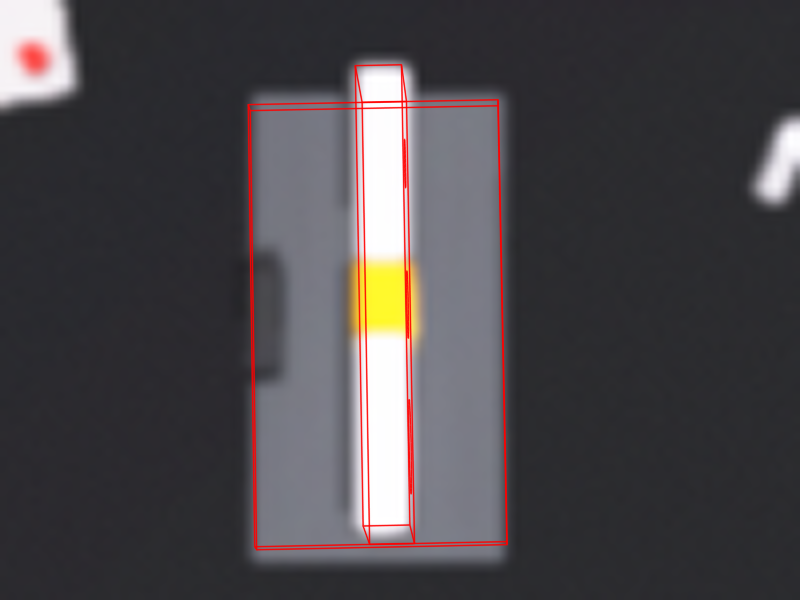

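View pics/scene_c_b.png

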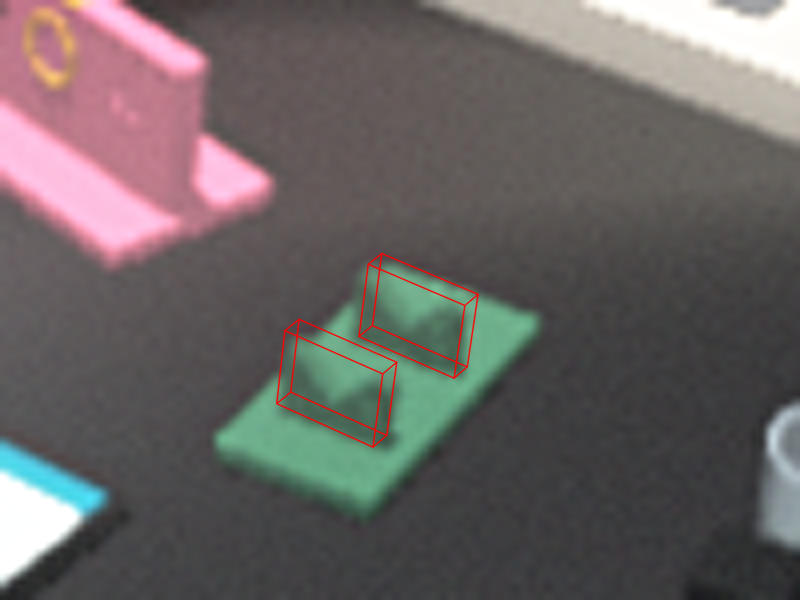

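View pics/top_c_b.png

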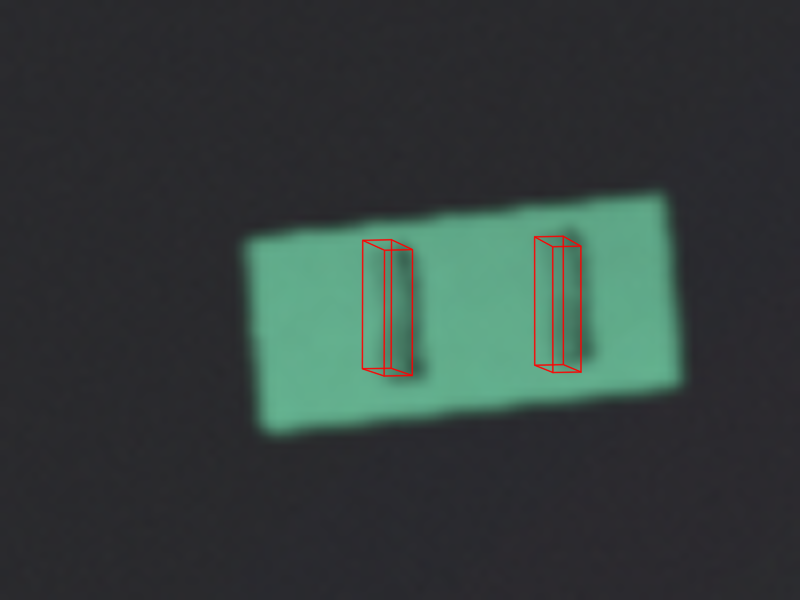

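View pics/scene_r_b.png

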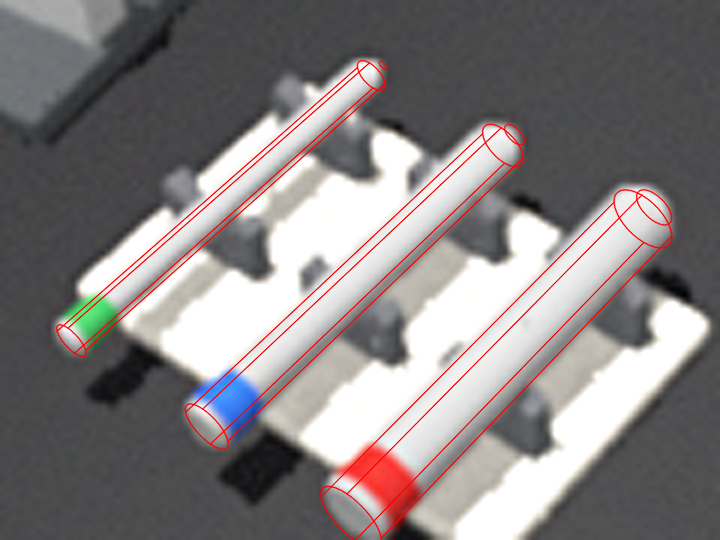

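View pics/top_r_b.png

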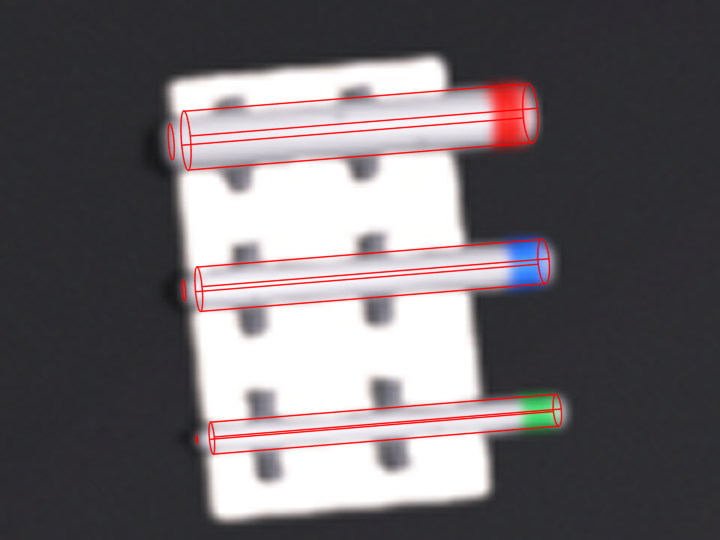

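```bash
cat > fit.py <<'E'
from h import *
from scipy.optimize import minimize
from scipy.ndimage import map_coordinates
def grad(p,sig):
    f=cv2.GaussianBlur(p["frame"].astype(np.float32),(0,0),sig)
    gx=cv2.Sobel(f,cv2.CV_32F,1,0)/8;gy=cv2.Sobel(f,cv2.CV_32F,0,1)/8
    return gx,gy
def score(G,p,pose,E):
    gx,gy=G;t=0;n=0
    for a,b in E:
        q=proj(p,loc(pose,np.linspace(a,b,25)))
        d=q[-1]-q[0];L=np.hypot(*d)
        if L<.3: continue
        nn=np.array([-d[1],d[0]])/L
        s=0
        for ch in range(3):
            s=s+abs(map_coordinates(gx[...,ch],[q[:,1],q[:,0]],order=1)*nn[0]+map_coordinates(gy[...,ch],[q[:,1],q[:,0]],order=1)*nn[1])
        t+=np.sqrt(s+1).mean()*L;n+=L
    return t/n
def fit(ps,E,x0,sig=(2.,1.2,.8),step=(.006,.006,.04)):
    x=np.array(x0,float)
    for k,sg in enumerate(sig):
        Gs=[grad(p,sg) for p in ps]
        f=lambda v:-sum(score(G,p,v,e) for G,p,e in zip(Gs,ps,E))
        st=np.array(step)/(1,2,4)[k]
        best=None
        for sgn in ((1,1,1),(-1,1,1),(1,-1,1),(-1,-1,-1)):
            S=np.vstack([x]+[x+np.eye(3)[i]*st[i]*sgn[i] for i in range(3)])
            r=minimize(f,x,method="Nelder-Mead",options=dict(initial_simplex=S,xatol=1e-5,fatol=1e-4))
            if best is None or r.fun<best.fun:best=r
        x=best.x
    return x,best.fun
E
python3 - <<'E'
from fit import *
import pickle
P=pickle.load(open("P0.pkl","rb"));T,S=P["top"],P["scene"]
def L(*pts): return [(np.array(a),np.array(b)) for a,b in zip(pts[:-1],pts[1:])]
w=.08
ptop=L((0,-w,.082),(0,w,.082),(.016,w,.082),(.016,-w,.082),(0,-w,.082))
bl=lambda z:L((-.033,-w,z),(-.033,w,z),(.057,w,z),(.057,-w,z),(-.033,-w,z))
Eg_s=ptop+L((0,-w,.082),(0,-w,.012))+L((0,w,.082),(0,w,.012))+L((-.033,w,.012),(-.033,-w,.012))+L((0,-w,.012),(0,w,.012))+L((-.033,-w,0),(.057,-w,0))
Eg_t=[e for e in ptop if abs(e[0][1]-e[1][1])<.01 or e[0][0]>.01]+bl(.012)[0:]
rk=rod(.028,.0458,-.07)+rod(.021,.0409)+rod(.015,.0366,.07)
def sil(d,z,y,p_top):
    r=d/2
    if p_top: return L((-.085,y-r,z),(.078,y-r,z))+L((-.085,y+r,z),(.078,y+r,z))+L((-.085,y-r,z),(-.085,y+r,z))
    return None
Rt=sum([sil(d,z,y,1) for d,z,y in((.028,.0458,-.07),(.021,.0409,0),(.015,.0366,.07))],[])
# scene silhouettes: offset perpendicular to axis and view dir
def sils(p,pose,d,z,y):
    c=loc(pose,[0,y,z])[0];cam=np.asarray(p["world_from_camera"])[:3,3];v=cam-c
    ca,sa=np.cos(pose[2]),np.sin(pose[2]);v=np.array([ca*v[0]+sa*v[1],-sa*v[0]+ca*v[1],v[2]])
    n=np.cross([1,0,0],v);n/=np.linalg.norm(n);o=n*d/2
    return L((-.085,y,z)+o,(.078,y,z)+o)+L((-.085,y,z)-o,(.078,y,z)-o)
r0=(.5035,-.3135,1.63)
Rs=sum([sils(S,r0,d,z,y)+circ(-.085,y,z,d/2) for d,z,y in((.028,.0458,-.07),(.021,.0409,0),(.015,.0366,.07))],[])
Rt=sum([sils(T,r0,d,z,y)+circ(-.085,y,z,d/2) for d,z,y in((.028,.0458,-.07),(.021,.0409,0),(.015,.0366,.07))],[])
out={}
for nm,x0,es,et in(("g",(.548,.052,1.56),Eg_s,Eg_t),("r",r0,Rs,Rt)):
    for lab,ps,E in(("both",[S,T],[es,et]),("scene",[S],[es]),("top",[T],[et])):
        x,f=fit(ps,E,x0);print(nm,lab,x.round(4),round(f,2))
        out[nm,lab]=x
# cradle base
best=None
for hl in(.07,.0725,.075,.0775,.08):
  for hw in(.0325,.035,.0375):
    b=lambda z:L((-hl,-hw,z),(-hl,hw,z),(hl,hw,z),(hl,-hw,z),(-hl,-hw,z))
    x,f=fit([S,T],[b(.012),b(.012)],(.465,.352,1.66))
    if best is None or f<best[1]: best=(x,f,hl,hw)
print("cradle base",best)
x,f,hl,hw=best
b=lambda z:L((-hl,-hw,z),(-hl,hw,z),(hl,hw,z),(hl,-hw,z),(-hl,-hw,z))
for q in(S,T):print(fit([q],[b(.012)],x))
out["cb"]=best
pickle.dump(out,open("fit.pkl","wb"))
for n in P:
    p=P[n]
    for nm,po,E in(("g",out["g","both"],gauge),("c",x,b(.012)),("r",out["r","both"],rk)):
        ctr=proj(p,loc(po,[0,0,.04]))[0]
        W=120 if nm=='r' else 100
        a,_=crop(p,ctr,W,4 if nm=='r' else 5,[(po,E)]);cv2.imwrite(f"pics/{n}_{nm}_f.png",a)
ims=[[cv2.resize(cv2.imread(f"pics/{n}_{nm}_f.png"),(400,300)) for nm in "gc"] for n in P]
cv2.imwrite("pics/fit1.png",np.vstack([np.hstack(r) for r in ims]))
E
```

```text
g both [0.5437 0.0513 1.5577] -16.81
g scene [0.5439 0.0509 1.5582] -8.55
g top [0.5455 0.0519 1.55  ] -8.35
r both [ 0.5024 -0.3114  1.6372] -14.36
r scene [ 0.4962 -0.3015  1.5828] -7.3
r top [ 0.5031 -0.3177  1.6338] -7.14
cradle base (array([0.46375626, 0.3550956 , 1.66078447]), np.float64(-16.219038998828974), 0.075, 0.035)
(array([0.46438598, 0.35382263, 1.66570309]), np.float64(-7.554843976999461))
(array([0.46345249, 0.35564259, 1.65870685]), np.float64(-8.747652621066337))
```

View pics/fit1.png

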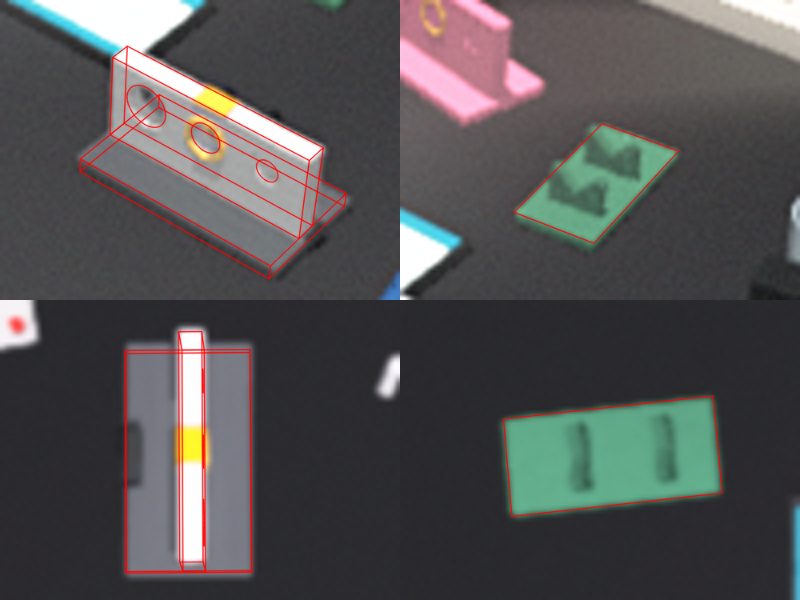

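```bash
cat > go.py <<'E'
import sys,numpy as np
from scipy.spatial.transform import Rotation as R
from bench import arm
# usage: go.py x y z yaw(of tool x)
x,y,z,yaw=map(float,sys.argv[1:5])
s=arm.read_state();q=s["eef_rot"];Rc=R.from_quat([q[1],q[2],q[3],q[0]])
X=np.array([np.cos(yaw),np.sin(yaw),0]);Z=np.array([0,0,-1.]);M=np.c_[X,np.cross(Z,X),Z]
d=Rc.as_matrix().T@(np.array([x,y,z])-s["eef_pos"])/.5
r=(Rc.inv()*R.from_matrix(M)).as_rotvec()/.5
cx=Rc.as_matrix()[:,0]
print("t",round(s["time"],2),"pos",s["eef_pos"].round(4),"yaw",round(np.arctan2(cx[1],cx[0]),4),"F",s["wrist_force"].round(1),"w",round(s["grip_width"],4),"j",s["joints"].round(2))
print("pos share",d.round(4),"mm",(d*500).round(1),"rot share",r.round(4))
E
python3 go.py .5 .3 .25 2.45; python3 -m crank --help 2>&1 | head -20
```

```text
t 1.2 pos [0.1287 0.5604 0.2313] yaw 2.9158 F [-0.2 -0.1 -0.6] w 0.085 j [-1.39  0.71 -0.03  1.48  0.02  0.95 -0.08]
pos share [-0.8403 -0.3413 -0.0374] mm [-420.1 -170.7  -18.7] rot share [-2.000e-04  1.000e-04  9.316e-01]
invalid input: not JSON, or not a number
```

```bash
python3 -m crank '{"delta_pos":[[-0.84,-0.34,-0.04],[-0.84,-0.34,-0.04],[-0.84,-0.34,-0.04],[-0.84,-0.34,-0.04],[-0.84,-0.34,-0.04],[-0.84,-0.34,-0.04],[-0.84,-0.34,-0.04],[-0.84,-0.34,-0.04],[-0.84,-0.34,-0.04],[-0.84,-0.34,-0.04]],"delta_rot":[[0,0,0.93],[0,0,0.93],[0,0,0.93],[0,0,0.93],[0,0,0.93],[0,0,0.93],[0,0,0.93],[0,0,0.93],[0,0,0.93],[0,0,0.93]],"hand":[-0.2,-0.2,-0.2,-0.2,-0.2,-0.2,-0.2,-0.2,-0.2,-0.2]}'; python3 go.py .58 -.1 .23 1.95
```

```text
time: 2.2
eef_pos: [0.5046, 0.2955, 0.2512]
eef_rot: [0.001, 0.342, 0.94, -0.001]
wrist_force: [-0.5, 1.3, 0.4]
grip_width: 0.0513
t 2.2 pos [0.5046 0.2955 0.2512] yaw 2.4434 F [-0.5  1.3  0.4] w 0.0513 j [-0.61  0.7   0.05  1.42 -0.03  1.02  0.32]
pos share [-0.6239 -0.509   0.0446] mm [-312.  -254.5   22.3] rot share [8.000e-04 6.500e-03 9.868e-01]
```

```bash
python3 -m crank '{"delta_pos":[[-0.62,-0.51,0.04],[-0.62,-0.51,0.04],[-0.62,-0.51,0.04],[-0.62,-0.51,0.04],[-0.62,-0.51,0.04],[-0.62,-0.51,0.04],[-0.62,-0.51,0.04],[-0.62,-0.51,0.04],[-0.62,-0.51,0.04],[-0.62,-0.51,0.04]],"delta_rot":[[0,0,0.98],[0,0,0.98],[0,0,0.98],[0,0,0.98],[0,0,0.98],[0,0,0.98],[0,0,0.98],[0,0,0.98],[0,0,0.98],[0,0,0.98]],"hand":[-0.2,-0.2,-0.2,-0.2,-0.2,-0.2,-0.2,-0.2,-0.2,-0.2]}'; python3 go.py .5764 -.365 .18 1.634
```

```text
time: 3.2
eef_pos: [0.5763, -0.0944, 0.2311]
eef_rot: [-0.0, 0.558, 0.83, -0.0]
wrist_force: [0.1, 0.4, 0.0]
grip_width: 0.0511
t 3.2 pos [ 0.5763 -0.0944  0.2311] yaw 1.9587 F [0.1 0.4 0. ] w 0.0511 j [ 0.05  0.73  0.13  1.45 -0.1   0.97  0.58]
pos share [-0.5011 -0.2046  0.1021] mm [-250.5 -102.3   51.1] rot share [-6.000e-04 -2.000e-04  6.495e-01]
```

```bash
python3 -m crank '{"delta_pos":[[-0.501,-0.205,0.102],[-0.501,-0.205,0.102],[-0.501,-0.205,0.102],[-0.501,-0.205,0.102],[-0.501,-0.205,0.102],[-0.501,-0.205,0.102],[-0.501,-0.205,0.102],[-0.501,-0.205,0.102]],"delta_rot":[[0,0,0.65],[0,0,0.65],[0,0,0.65],[0,0,0.65],[0,0,0.65],[0,0,0.65],[0,0,0.65],[0,0,0.65]],"hand":[-0.2,-0.2,-0.2,-0.2,-0.2,-0.2,-0.2,-0.2]}'; python3 go.py .5764 -.365 .027 1.634
python3 - <<'E'
from bench import imaging
import pickle
from h import *
for n in("scene","top"):
    p=imaging.snapshot(n);c=proj(p,[.55,-.34,.08])[0]
    a,_=crop(p,c,130,6);cv2.imwrite(f"pics/{n}_1.png",a)
E
```

```text
time: 4.0
eef_pos: [0.5775, -0.3627, 0.1801]
eef_rot: [-0.0, 0.683, 0.73, 0.0]
wrist_force: [1.3, 1.1, -0.6]
grip_width: 0.0509
t 4.0 pos [ 0.5775 -0.3627  0.1801] yaw 1.6369 F [ 1.3  1.1 -0.6] w 0.0509 j [ 0.45  0.95  0.17  1.09 -0.16  1.11  0.69]
pos share [-0.0047 -0.0025  0.3062] mm [ -2.4  -1.2 153.1] rot share [ 0.0002 -0.0018  0.0057]
```

View pics/scene_1.png

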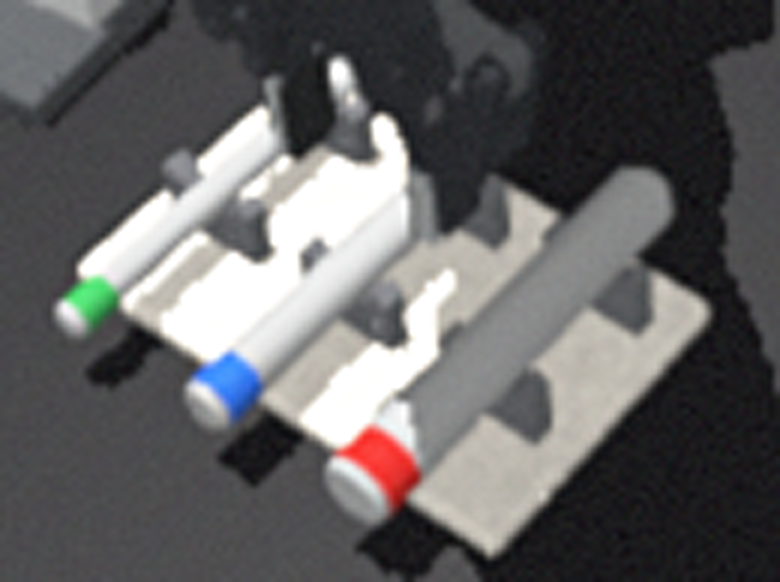

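View pics/top_1.png

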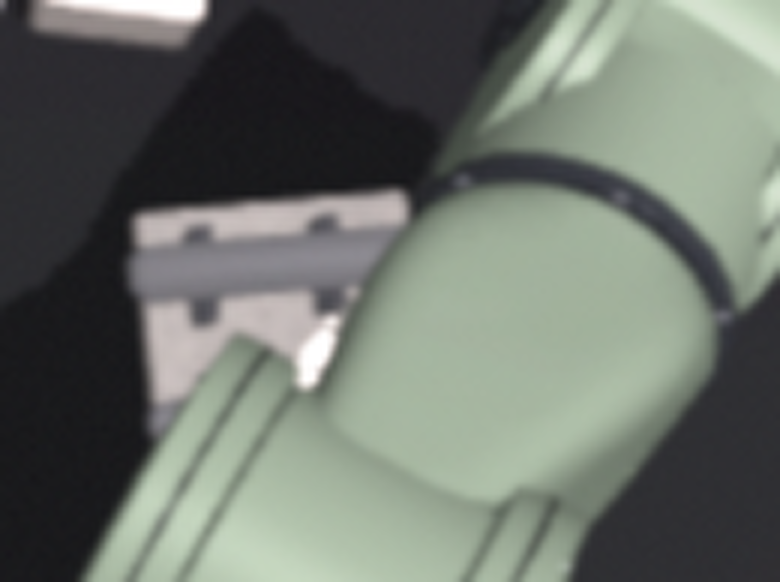

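Top camera is blocked by the arm, but the scene view shows nothing between fingers and the red rod. I'll descend to it.

```bash
python3 -m crank '{"delta_pos":[[-0.004,-0.002,0.06],[-0.004,-0.002,0.12],[-0.004,-0.002,0.18],[-0.004,-0.002,0.22],[-0.004,-0.002,0.26],[-0.004,-0.002,0.28],[-0.004,-0.002,0.3],[-0.004,-0.002,0.306],[-0.004,-0.002,0.306]],"delta_rot":[[0,0,0],[0,0,0],[0,0,0],[0,0,0],[0,0,0],[0,0,0],[0,0,0],[0,0,0],[0,0,0]],"hand":[-0.2,-0.2,-0.2,-0.2,-0.2,-0.2,-0.2,-0.2,-0.2]}'; python3 go.py .5764 -.365 .027 1.634
python3 - <<'E'
from bench import imaging
from h import *
for n in("scene",):
    p=imaging.snapshot(n);c=proj(p,[.55,-.34,.08])[0]
    a,_=crop(p,c,130,6);cv2.imwrite(f"pics/{n}_2.png",a)
E
```

```text
time: 5.0
eef_pos: [0.5762, -0.366, 0.0276]
eef_rot: [0.0, 0.684, 0.73, -0.0]
wrist_force: [0.7, 0.5, -0.7]
grip_width: 0.0514
t 5.0 pos [ 0.5762 -0.366   0.0276] yaw 1.6361 F [ 0.7  0.5 -0.7] w 0.0514 j [ 0.46  1.14  0.14  1.2  -0.18  0.82  0.71]
pos share [0.0019 0.0005 0.0012] mm [1.  0.3 0.6] rot share [0.0003 0.0004 0.0041]
```

View pics/scene_2.png

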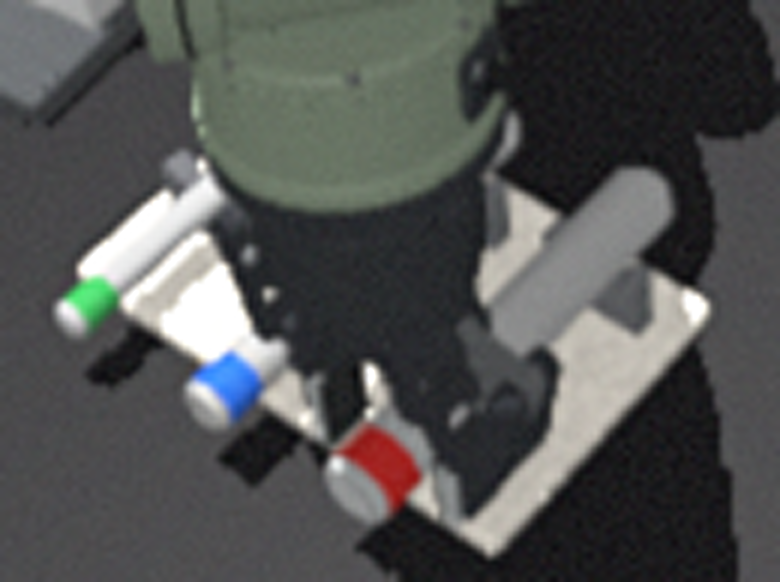

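Fingers straddle the red rod. I'll close on it.

```bash
python3 -m crank '{"delta_pos":[[0,0,0],[0,0,0],[0,0,0],[0,0,0],[0,0,0],[0,0,0]],"delta_rot":[[0,0,0],[0,0,0],[0,0,0],[0,0,0],[0,0,0],[0,0,0]],"hand":[0.2,0.3,1,1,1,1]}'; python3 go.py .5764 -.365 .027 1.634
```

```text
time: 5.65
eef_pos: [0.5764, -0.3663, 0.0276]
eef_rot: [0.001, 0.684, 0.73, 0.0]
wrist_force: [4.3, -0.8, 4.0]
grip_width: 0.026
t 5.65 pos [ 0.5764 -0.3663  0.0276] yaw 1.6357 F [ 4.3 -0.8  4. ] w 0.026 j [ 0.46  1.14  0.14  1.2  -0.18  0.82  0.71]
pos share [0.0026 0.0002 0.0013] mm [1.3 0.1 0.6] rot share [0.0017 0.0012 0.0034]
```

```bash
python3 -m crank '{"delta_pos":[[0,0,-0.01],[0,0,-0.03],[0,0,-0.06],[0,0,-0.1],[0,0,-0.14],[0,0,-0.17],[0,0,-0.19],[0,0,-0.2],[0,0,-0.2]],"delta_rot":[[0,0,0],[0,0,0],[0,0,0],[0,0,0],[0,0,0],[0,0,0],[0,0,0],[0,0,0],[0,0,0]],"hand":[1,1,1,1,1,1,1,1,1]}'
python3 - <<'E'
from bench import imaging,nets
from h import *
for n in("scene","top"):
    p=imaging.snapshot(n);c=proj(p,[.55,-.32,.12])[0]
    a,_=crop(p,c,160,5);cv2.imwrite(f"pics/{n}_3.png",a)
    for q in("thick","thick_nose"):print(n,q,[(d["xyz"],d["conf"]) for d in nets.mark_of(q,p)][:2])
E
python3 go.py .5492 -.17 .127 1.5577
```

```text
time: 6.55
eef_pos: [0.5761, -0.3661, 0.1276]
eef_rot: [0.0, 0.684, 0.73, -0.0]
wrist_force: [-0.2, 0.4, -1.5]
grip_width: 0.026
scene thick [([0.5746, -0.3096, 0.1428], 0.67)]
scene thick_nose [([0.5707, -0.2216, 0.1447], 0.71), ([0.5743, -0.3092, 0.1425], 0.65)]
top thick [([0.569, -0.3062, 0.142], 0.66)]
top thick_nose [([0.5674, -0.2214, 0.1421], 0.6)]
t 6.85 pos [ 0.5758 -0.366   0.1268] yaw 1.6358 F [-0.1  0.7 -3.8] w 0.0261 j [ 0.46  1.01  0.16  1.15 -0.16  1.    0.7 ]
pos share [ 3.947e-01 -2.770e-02 -3.000e-04] mm [ 1.973e+02 -1.380e+01 -1.000e-01] rot share [-0.0014 -0.0007  0.1562]
```

View pics/scene_3.png

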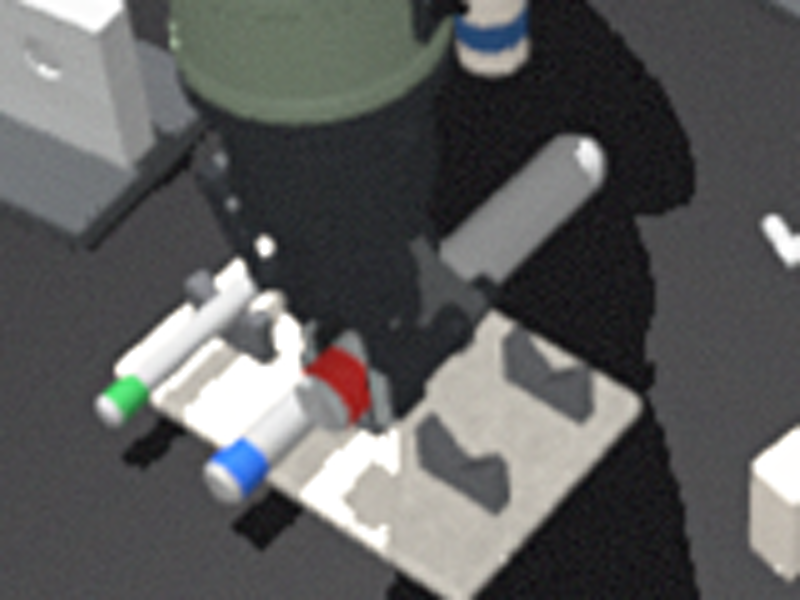

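View pics/top_3.png

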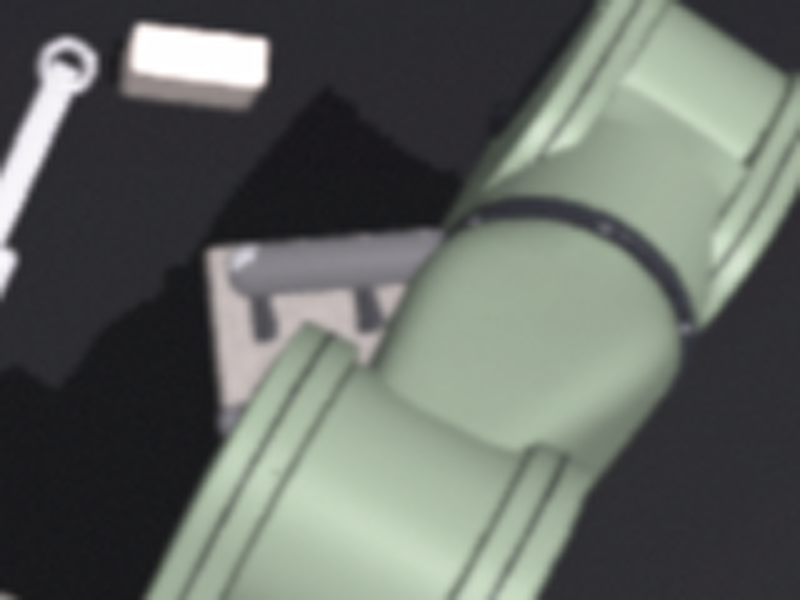

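Red rod is held level and the rack blocks beneath are empty. I'll move to the front of the port, about 40 mm off.

```bash
python3 go.py .5413 -.1317 .08 1.5577
```

```text
t 6.85 pos [ 0.5758 -0.366   0.1268] yaw 1.6358 F [-0.1  0.7 -3.8] w 0.0261 j [ 0.46  1.01  0.16  1.15 -0.16  1.    0.7 ]
pos share [ 0.4721 -0.0384  0.0938] mm [236.1 -19.2  46.9] rot share [-0.0014 -0.0007  0.1562]
```

```bash
python3 -m crank '{"delta_pos":[[0.03,0,0.0],[0.09,-0.01,0.02],[0.16,-0.015,0.04],[0.23,-0.02,0.06],[0.3,-0.03,0.08],[0.36,-0.035,0.094],[0.41,-0.038,0.094],[0.45,-0.038,0.094],[0.472,-0.038,0.094],[0.472,-0.038,0.094]],"delta_rot":[[0,0,0.02],[0,0,0.04],[0,0,0.06],[0,0,0.08],[0,0,0.1],[0,0,0.12],[0,0,0.14],[0,0,0.156],[0,0,0.156],[0,0,0.156]],"hand":[1,1,1,1,1,1,1,1,1,1]}'; python3 go.py .5413 -.1317 .0368 1.5577
```

```text
time: 7.85
eef_pos: [0.5419, -0.1307, 0.0803]
eef_rot: [-0.0, 0.711, 0.703, 0.0]
wrist_force: [1.5, 0.0, -2.1]
grip_width: 0.0263
t 7.85 pos [ 0.5419 -0.1307  0.0803] yaw 1.5596 F [ 1.5  0.  -2.1] w 0.0263 j [ 0.09  0.91  0.18  1.71 -0.27  0.55  0.42]
pos share [-0.0019 -0.0012  0.087 ] mm [-1.  -0.6 43.5] rot share [-0.0002 -0.0007  0.0039]
```

```bash
python3 -m crank '{"delta_pos":[[0,0,0.03],[0,0,0.06],[-0.002,-0.001,0.08],[-0.002,-0.001,0.087],[-0.002,-0.001,0.087],[-0.002,-0.001,0.087]],"delta_rot":[[0,0,0],[0,0,0],[0,0,0.003],[0,0,0.003],[0,0,0.003],[0,0,0.003]],"hand":[1,1,1,1,1,1]}'
cat > look.py <<'E'
import sys
from bench import imaging,nets
from h import *
# look.py tag x y z w k
tag=sys.argv[1];c=list(map(float,sys.argv[2:5]));w=int(sys.argv[5]);k=int(sys.argv[6])
for n in("scene","top"):
    p=imaging.snapshot(n)
    a,o=crop(p,proj(p,c)[0],w,k);cv2.imwrite(f"pics/{n}_{tag}.png",a);print(n,o)
    for q in sys.argv[7:]:print(n,q,[(np.round(d["xyz"],4),round(d["conf"],2)) for d in nets.mark_of(q,p)][:2])
E
python3 look.py 4 .544 0 .055 100 8 thick thick_nose port;python3 go.py .5413 -.1317 .0368 1.5577
```

```text
time: 8.45
eef_pos: [0.5414, -0.1332, 0.0373]
eef_rot: [0.0, 0.712, 0.702, 0.0]
wrist_force: [0.7, -0.0, -2.5]
grip_width: 0.0261
scene (284, 219)
scene thick [(array([ 0.5432, -0.0754,  0.0508]), 0.55)]
scene thick_nose [(array([0.5466, 0.0106, 0.0542]), 0.77)]
scene port [(array([0.5478, 0.0531, 0.055 ]), 0.84), (array([0.2536, 0.4148, 0.0541]), 0.72)]
top (273, 189)
top thick []
top thick_nose [(array([ 0.498 , -0.2281,  0.0432]), 0.5), (array([ 6.652e-01,  3.491e-01, -6.000e-04]), 0.44)]
top port [(array([0.256 , 0.409 , 0.0555]), 0.94), (array([6.801e-01, 2.282e-01, 5.000e-04]), 0.72)]
t 8.85 pos [ 0.5413 -0.1328  0.0369] yaw 1.5563 F [ 0.4  0.5 -1.7] w 0.0261 j [ 0.1   0.98  0.15  1.72 -0.29  0.46  0.44]
pos share [0.0023 0.     0.0003] mm [1.1 0.  0.1] rot share [ 0.0002  0.0002 -0.0027]
```

View pics/scene_4.png

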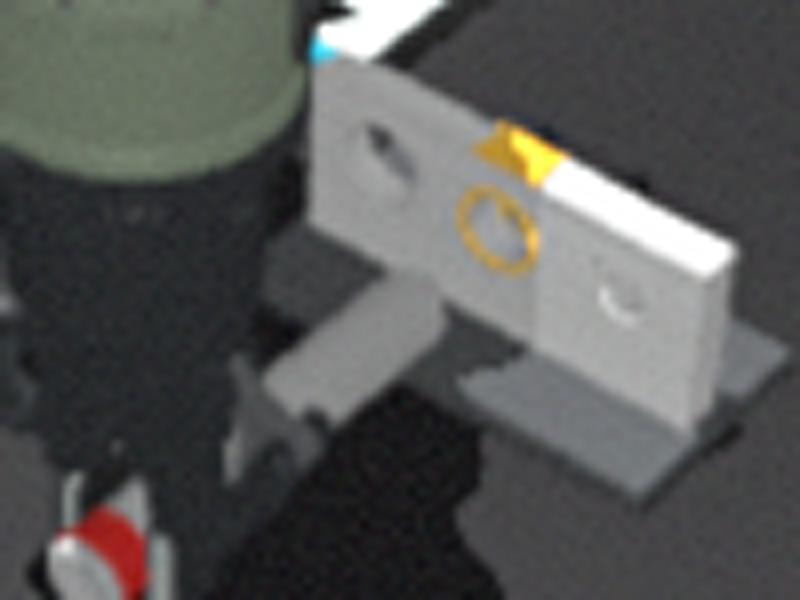

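View pics/top_4.png

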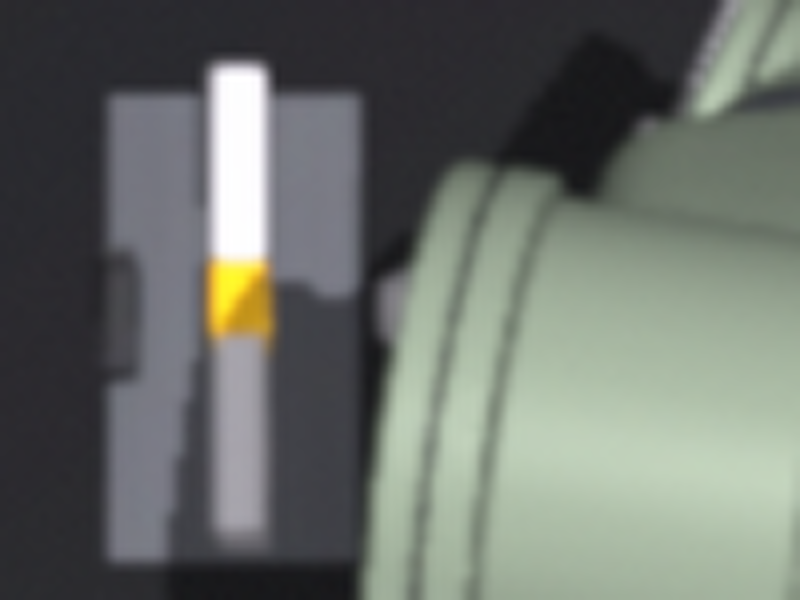

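```bash
cat > ov.py <<'E'
import sys
from bench import imaging,arm
from h import *
# ov.py tag d off dz cx cy cz w k : rod centre = tcp+off along yaw, axis = tcp z + dz
tag=sys.argv[1];d,off,dz=map(float,sys.argv[2:5]);c=list(map(float,sys.argv[5:8]));w=int(sys.argv[8]);k=int(sys.argv[9])
g=(.5437,.0513,1.5577)
s=arm.read_state();q=s["eef_rot"];from scipy.spatial.transform import Rotation as R
X=R.from_quat([q[1],q[2],q[3],q[0]]).as_matrix()[:,0];yaw=np.arctan2(X[1],X[0]);t=s["eef_pos"]
po=(t[0]+off*X[0],t[1]+off*X[1],yaw)
ims=[]
for n in("scene","top"):
    p=imaging.snapshot(n)
    a,_=crop(p,proj(p,c)[0],w,k,[(po,rod(d,t[2]+dz)),(g,gauge)]);cv2.imwrite(f"pics/{n}_{tag}.png",a)
E
python3 ov.py 5 .028 .057 .0184 .544 0 .055 100 8
```

```text
(no output)
```

View pics/scene_5.png

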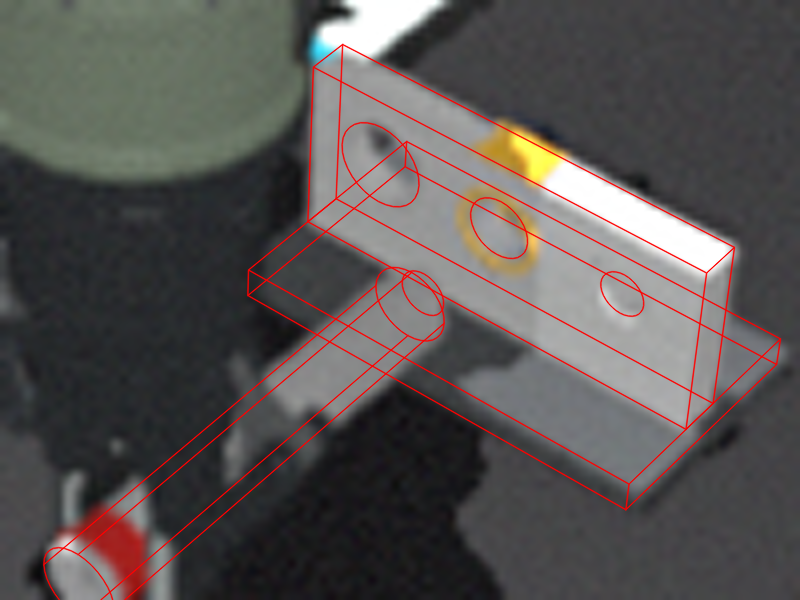

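View pics/top_5.png

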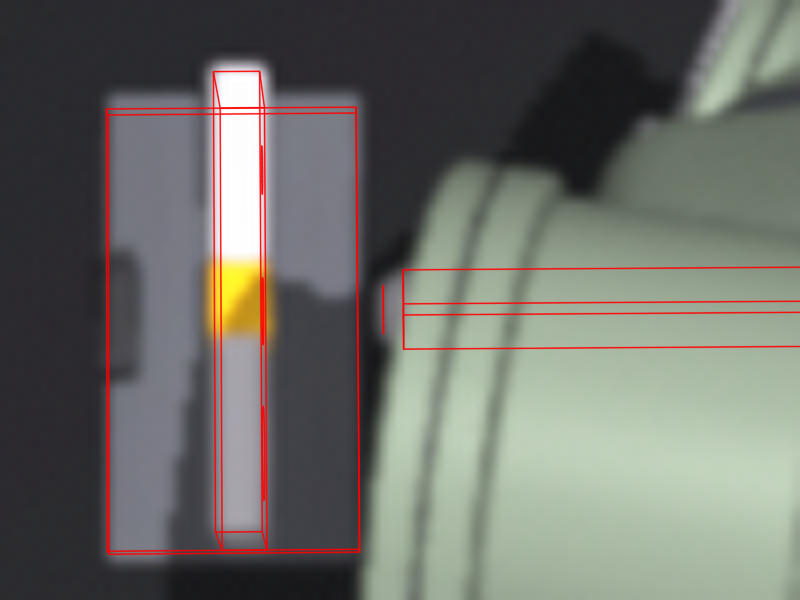

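The projected rod and port models agree with both pictures: the ring centre is at scene (497,230) against the model's (499,228), and the nose matches. I'll advance, slowly near contact.

```bash
python3 -m crank '{"delta_pos":[[0.01,0,0],[0.03,0,0],[0.05,0,0],[0.065,0,0],[0.072,0,0],[0.076,0,0],[0.08,0,0],[0.08,0,0]],"delta_rot":[[0,0,0],[0,0,0],[0,0,0],[0,0,0],[0,0,0],[0,0,0],[0,0,0],[0,0,0]],"hand":[1,1,1,1,1,1,1,1]}'; python3 ov.py 6 .028 .057 .0184 .544 0.04 .055 80 10
```

```text
time: 9.75
eef_pos: [0.5418, -0.0929, 0.0368]
eef_rot: [0.0, 0.712, 0.702, -0.0]
wrist_force: [0.3, 0.5, -1.6]
grip_width: 0.0259
```

View pics/scene_6.png

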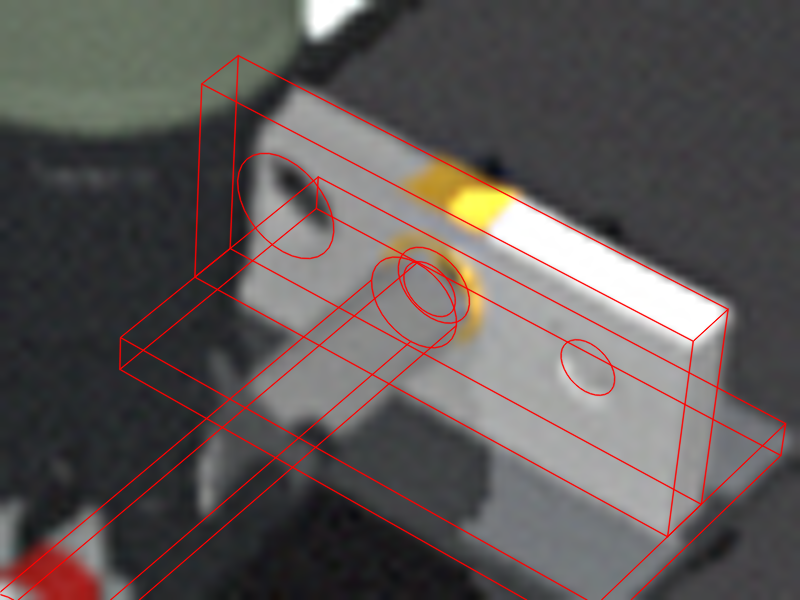

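```bash
python3 -m crank '{"delta_pos":[[0.002,0,0],[0.004,0,0],[0.006,0,0],[0.008,0,0],[0.008,0,0]],"delta_rot":[[0,0,0],[0,0,0],[0,0,0],[0,0,0],[0,0,0]],"hand":[1,1,1,1,1]}'
```

```text
time: 10.35
eef_pos: [0.542, -0.0889, 0.0369]
eef_rot: [0.0, 0.712, 0.702, -0.0]
wrist_force: [0.9, -1.5, -1.0]
grip_width: 0.0262
```

```bash
python3 -m crank '{"delta_pos":[[0.002,0,0],[0.003,0,0],[0.004,0,0],[0.004,0,0]],"delta_rot":[[0,0,0],[0,0,0],[0,0,0],[0,0,0]],"hand":[1,1,1,1]}'
```

```text
time: 10.75
eef_pos: [0.542, -0.088, 0.037]
eef_rot: [0.001, 0.713, 0.702, -0.0]
wrist_force: [0.2, -8.6, -0.6]
grip_width: 0.0264
```

```bash
python3 -m crank '{"delta_pos":[[0.001,0,0],[0.002,0,0],[0.002,0,0],[0.002,0,0]],"delta_rot":[[0,0,0],[0,0,0],[0,0,0],[0,0,0]],"hand":[1,1,1,1]}'; python3 look.py 7 .544 .04 .055 80 10 thick_nose
```

```text
time: 11.15
eef_pos: [0.5421, -0.0878, 0.0371]
eef_rot: [0.001, 0.713, 0.701, -0.001]
wrist_force: [1.3, -12.0, -0.6]
grip_width: 0.0261
scene (303, 219)
scene thick_nose [(array([0.5466, 0.0538, 0.0561]), 0.61)]
top (269, 197)
top thick_nose []
```

View pics/scene_7.png

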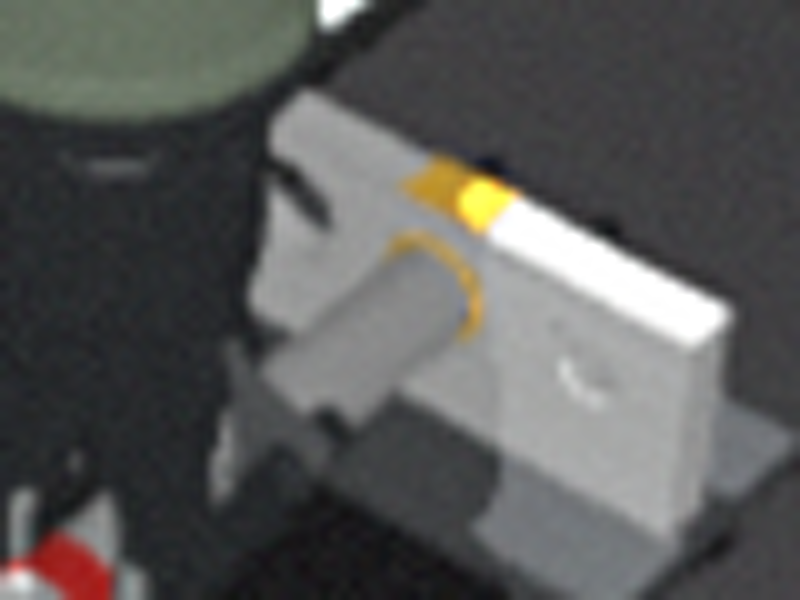

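View pics/top_7.png

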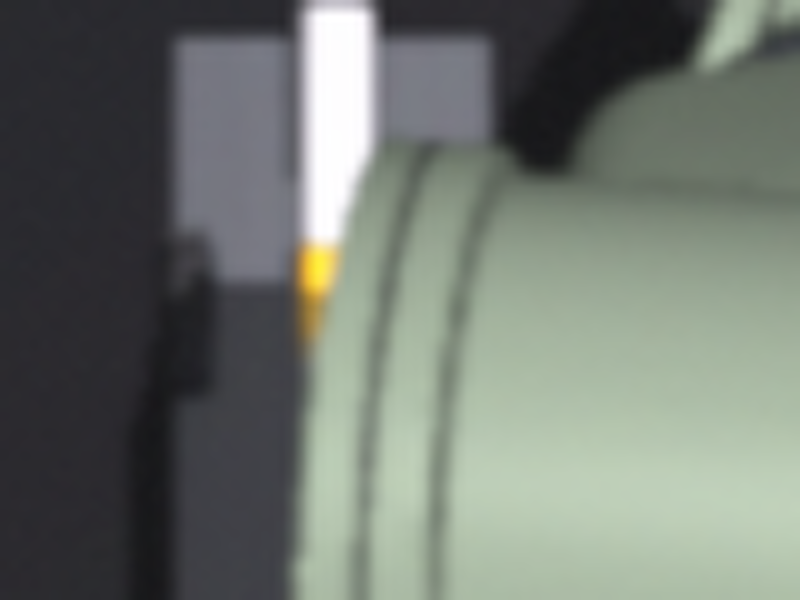

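Refused: the nose is concentric in the ring at scene (435,285) with 12 N axial force and no sideways force. I'll withdraw and take it back.

```bash
python3 -m crank '{"delta_pos":[[-0.01,0,0],[-0.03,0,0],[-0.06,0,0],[-0.09,0,0],[-0.11,0,-0.03],[-0.12,0,-0.08],[-0.12,0,-0.13],[-0.12,0,-0.17],[-0.12,0,-0.18],[-0.12,0,-0.18]],"delta_rot":[[0,0,0],[0,0,0],[0,0,0],[0,0,0],[0,0,0],[0,0,0],[0,0,0],[0,0,0],[0,0,0],[0,0,0]],"hand":[1,1,1,1,1,1,1,1,1,1]}'; python3 go.py .5764 -.3663 .1276 1.6357
```

```text
time: 12.35
eef_pos: [0.541, -0.1466, 0.1269]
eef_rot: [0.0, 0.712, 0.702, 0.0]
wrist_force: [0.4, 0.7, -2.4]
grip_width: 0.0257
t 12.35 pos [ 0.541  -0.1466  0.1269] yaw 1.5558 F [ 0.4  0.7 -2.4] w 0.0257 j [ 0.1   0.84  0.21  1.67 -0.25  0.66  0.42]
pos share [-0.4383  0.0773 -0.0012] mm [-219.2   38.7   -0.6] rot share [ 0.0011  0.0007 -0.1599]
```

```bash
python3 -m crank '{"delta_pos":[[-0.03,0.01,0],[-0.08,0.02,0],[-0.15,0.03,0],[-0.22,0.04,0],[-0.29,0.05,0],[-0.35,0.06,0],[-0.4,0.07,0],[-0.43,0.077,0],[-0.438,0.077,-0.001],[-0.438,0.077,-0.001]],"delta_rot":[[0,0,-0.02],[0,0,-0.04],[0,0,-0.06],[0,0,-0.08],[0,0,-0.1],[0,0,-0.12],[0,0,-0.14],[0,0,-0.16],[0,0,-0.16],[0,0,-0.16]],"hand":[1,1,1,1,1,1,1,1,1,1]}'; python3 go.py .5764 -.3663 .0281 1.6357
```

```text
time: 13.35
eef_pos: [0.5757, -0.3654, 0.1261]
eef_rot: [-0.001, 0.684, 0.73, -0.0]
wrist_force: [0.5, 0.5, -2.6]
grip_width: 0.0261
t 13.35 pos [ 0.5757 -0.3654  0.1261] yaw 1.6354 F [ 0.5  0.5 -2.6] w 0.0261 j [ 0.46  1.01  0.16  1.15 -0.17  1.    0.7 ]
pos share [-0.0021  0.0014  0.196 ] mm [-1.   0.7 98. ] rot share [-0.0023 -0.0018 -0.0006]
```

```bash
python3 -m crank '{"delta_pos":[[0,0,0.03],[0,0.001,0.08],[-0.001,0.001,0.12],[-0.002,0.001,0.15],[-0.002,0.001,0.17],[-0.002,0.001,0.18],[-0.002,0.001,0.186],[-0.002,0.001,0.19],[-0.002,0.001,0.193],[-0.002,0.001,0.195]],"delta_rot":[[0,0,0],[0,0,0],[0,0,0],[0,0,0],[0,0,0],[0,0,0],[0,0,0],[0,0,0],[0,0,0],[0,0,0]],"hand":[1,1,1,1,1,1,1,1,1,1]}'; python3 go.py .5764 -.3663 .0276 1.6357
```

```text
time: 14.35
eef_pos: [0.577, -0.3665, 0.0301]
eef_rot: [0.0, 0.684, 0.73, -0.0]
wrist_force: [-0.7, -0.3, -1.6]
grip_width: 0.0261
t 14.35 pos [ 0.577  -0.3665  0.0301] yaw 1.6363 F [-0.7 -0.3 -1.6] w 0.0261 j [ 0.46  1.13  0.15  1.2  -0.18  0.82  0.71]
pos share [ 0.0004 -0.0013  0.0051] mm [ 0.2 -0.6  2.5] rot share [0.0008 0.0009 0.0012]
```

```bash
python3 -m crank '{"delta_pos":[[0,-0.001,0.001],[0,-0.001,0.002],[0,-0.001,0.003],[0,-0.001,0.003]],"delta_rot":[[0,0,0],[0,0,0],[0,0,0],[0,0,0]],"hand":[1,1,1,1]}'; python3 go.py .5764 -.3663 .0276 1.6357
```

```text
time: 14.75
eef_pos: [0.5766, -0.3665, 0.0285]
eef_rot: [0.0, 0.684, 0.73, 0.0]
wrist_force: [0.5, -0.5, -0.7]
grip_width: 0.0261
t 14.75 pos [ 0.5766 -0.3665  0.0285] yaw 1.6362 F [ 0.5 -0.5 -0.7] w 0.0261 j [ 0.46  1.14  0.14  1.2  -0.18  0.82  0.71]
pos share [ 0.0004 -0.0003  0.0018] mm [ 0.2 -0.1  0.9] rot share [0.0007 0.0007 0.0011]
```

```bash
python3 -m crank '{"delta_pos":[[0,0,0.001],[0,0,0.002],[0,0,0.002]],"delta_rot":[[0,0,0],[0,0,0],[0,0,0]],"hand":[1,1,1]}'; python3 -m crank '{"delta_pos":[[0,0,0],[0,0,0],[0,0,0],[0,0,0],[0,0,0]],"delta_rot":[[0,0,0],[0,0,0],[0,0,0],[0,0,0],[0,0,0]],"hand":[0.2,0,-0.2,-0.2,-0.2]}';python3 look.py 8 .55 -.33 .05 130 6 thick mid
```

```text
time: 15.05
eef_pos: [0.5766, -0.3666, 0.0276]
eef_rot: [0.0, 0.684, 0.73, 0.0]
wrist_force: [2.2, -1.0, 3.4]
grip_width: 0.0263
time: 15.55
eef_pos: [0.5763, -0.3664, 0.0273]
eef_rot: [-0.0, 0.684, 0.73, -0.0]
wrist_force: [0.0, -0.6, -0.7]
grip_width: 0.0515
scene (181, 291)
scene thick [(array([ 0.5728, -0.3096,  0.0455]), 0.95)]
scene mid []
top (375, 173)
top thick [(array([ 0.5722, -0.3064,  0.0474]), 0.64)]
top mid []
```

View pics/scene_8.png

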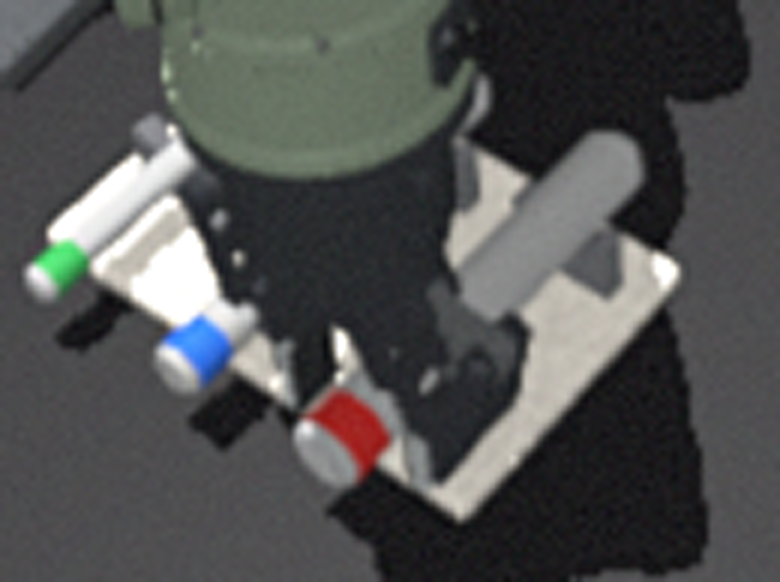

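```bash
python3 -m crank '{"delta_pos":[[0,0,-0.02],[0,0,-0.07],[0,0,-0.13],[0,0,-0.18],[0,0,-0.2],[0,0,-0.2]],"delta_rot":[[0,0,0],[0,0,0],[0,0,0],[0,0,0],[0,0,0],[0,0,0]],"hand":[-0.2,-0.2,-0.2,-0.2,-0.2,-0.2]}';python3 look.py 9 .53 -.32 .05 130 6 mid mid_tail mid_nose thick; python3 go.py .5068 -.3744 .1276 1.6357
```

```text
time: 16.45
eef_pos: [0.5769, -0.3667, 0.1289]
eef_rot: [0.001, 0.684, 0.73, 0.0]
wrist_force: [0.9, -0.0, -1.1]
grip_width: 0.0512
scene (177, 283)
scene mid [(array([ 0.5039, -0.3131,  0.0426]), 0.71), (array([ 0.4335, -0.3192,  0.0388]), 0.71)]
scene mid_tail [(array([ 0.507 , -0.3987,  0.0367]), 0.69), (array([0.5469, 0.0529, 0.0548]), 0.43)]
scene mid_nose [(array([ 0.7029, -0.2219, -0.0015]), 0.59), (array([ 0.4998, -0.231 ,  0.0418]), 0.55)]
scene thick [(array([ 0.5736, -0.3106,  0.0435]), 0.89)]
top (372, 180)
top mid [(array([ 0.3845, -0.1012,  0.0005]), 0.27)]
top mid_tail []
top mid_nose []
top thick [(array([ 0.5712, -0.3101,  0.0469]), 0.76)]
t 16.95 pos [ 0.5763 -0.3663  0.127 ] yaw 1.6363 F [-0.   0.1 -1.2] w 0.0512 j [ 0.46  1.01  0.17  1.15 -0.17  1.    0.7 ]
pos share [-0.007  -0.1398 -0.0011] mm [ -3.5 -69.9  -0.5] rot share [-0.0007 -0.0002  0.0011]
```

View pics/scene_9.png

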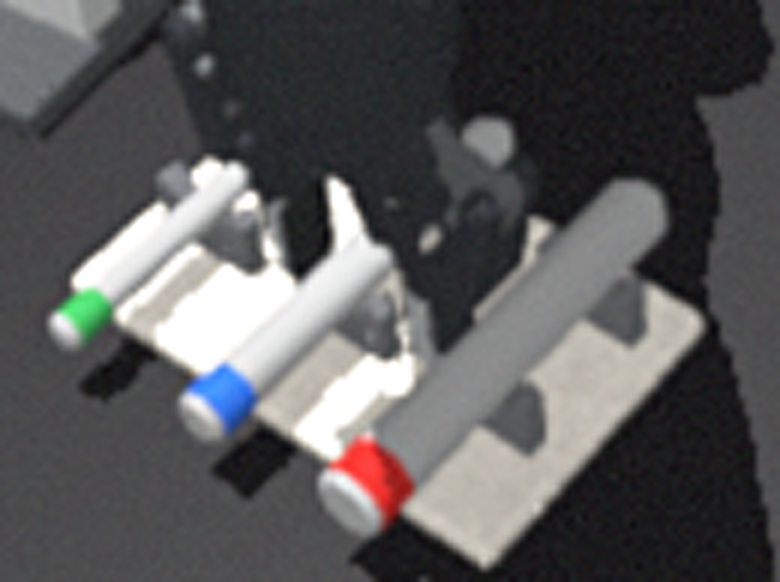

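```bash
python3 -m crank '{"delta_pos":[[-0.003,-0.06,0],[-0.007,-0.12,0],[-0.007,-0.14,0.01],[-0.007,-0.14,0.06],[-0.007,-0.14,0.11],[-0.007,-0.14,0.15],[-0.007,-0.14,0.18],[-0.007,-0.14,0.2],[-0.007,-0.14,0.208],[-0.007,-0.14,0.208]],"delta_rot":[[0,0,0],[0,0,0],[0,0,0],[0,0,0],[0,0,0],[0,0,0],[0,0,0],[0,0,0],[0,0,0],[0,0,0]],"hand":[-0.15,-0.15,-0.15,-0.15,-0.15,-0.15,-0.15,-0.15,-0.15,-0.15]}';python3 look.py 10 .53 -.33 .05 130 6;python3 go.py .5068 -.3744 .0227 1.6357
```

```text
time: 17.95
eef_pos: [0.5068, -0.3745, 0.0234]
eef_rot: [0.0, 0.684, 0.73, -0.0]
wrist_force: [0.3, 0.0, 0.2]
grip_width: 0.049
scene (174, 286)
top (376, 180)
t 18.05 pos [ 0.5071 -0.3747  0.0241] yaw 1.6363 F [ 0.3 -0.1  1.2] w 0.0493 j [ 0.53  1.07  0.12  1.44 -0.18  0.64  0.8 ]
pos share [ 0.0007 -0.0005  0.0027] mm [ 0.3 -0.2  1.4] rot share [0.0013 0.0015 0.0012]
```

View pics/scene_10.png

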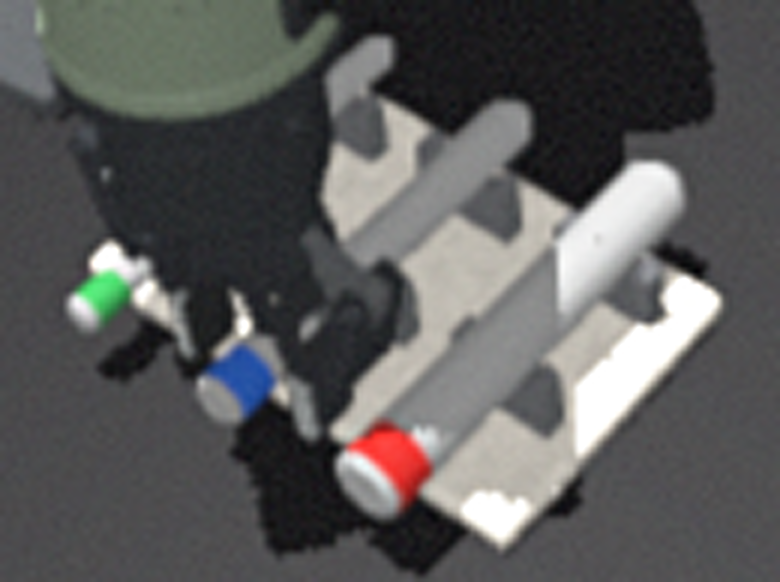

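```bash
python3 -m crank '{"delta_pos":[[0,0,0.001],[0,0,0.001],[0,0,0.001],[0,0,0.001],[0,0,0.001],[0,0,0.001],[0,0,0.001]],"delta_rot":[[0,0,0],[0,0,0],[0,0,0],[0,0,0],[0,0,0],[0,0,0],[0,0,0]],"hand":[0.2,0.3,0.4,1,1,1,1]}';python3 go.py .5068 -.3744 .0227 1.6357
```

```text
time: 18.75
eef_pos: [0.507, -0.3745, 0.023]
eef_rot: [0.0, 0.684, 0.73, 0.0]
wrist_force: [1.8, 0.4, 2.1]
grip_width: 0.0192
t 18.75 pos [ 0.507  -0.3745  0.023 ] yaw 1.6362 F [1.8 0.4 2.1] w 0.0192 j [ 0.53  1.07  0.12  1.44 -0.18  0.64  0.8 ]
pos share [ 0.0003 -0.0003  0.0005] mm [ 0.1 -0.2  0.3] rot share [0.0007 0.0006 0.0011]
```

```bash
python3 -m crank '{"delta_pos":[[0,0,-0.01],[0,0,-0.03],[0,0,-0.06],[0,0,-0.1],[0,0,-0.14],[0,0,-0.17],[0,0,-0.19],[0,0,-0.2],[0,0,-0.2]],"delta_rot":[[0,0,0],[0,0,0],[0,0,0],[0,0,0],[0,0,0],[0,0,0],[0,0,0],[0,0,0],[0,0,0]],"hand":[1,1,1,1,1,1,1,1,1]}'
python3 look.py 11 .53 -.3 .12 150 5 mid mid_nose;python3 go.py .5416 -.1257 .08 1.5575
```

```text
time: 19.65
eef_pos: [0.5069, -0.3745, 0.1234]
eef_rot: [0.0, 0.684, 0.73, -0.0]
wrist_force: [-0.3, 0.8, -1.5]
grip_width: 0.0189
scene (171, 249)
scene mid [(array([ 0.5009, -0.3158,  0.1402]), 0.56)]
scene mid_nose [(array([ 0.4954, -0.2286,  0.1399]), 0.71)]
top (360, 170)
top mid [(array([ 0.5044, -0.3116,  0.0023]), 0.66), (array([ 0.4992, -0.3109,  0.14  ]), 0.58)]
top mid_nose [(array([ 0.4974, -0.2294,  0.1392]), 0.58)]
t 19.95 pos [ 0.5066 -0.3743  0.1224] yaw 1.6363 F [ 0.2  0.9 -1.2] w 0.0195 j [ 0.52  0.93  0.15  1.39 -0.16  0.83  0.78]
pos share [0.4916 0.1024 0.0848] mm [245.8  51.2  42.4] rot share [-0.0014 -0.0007  0.1575]
```

View pics/scene_11.png

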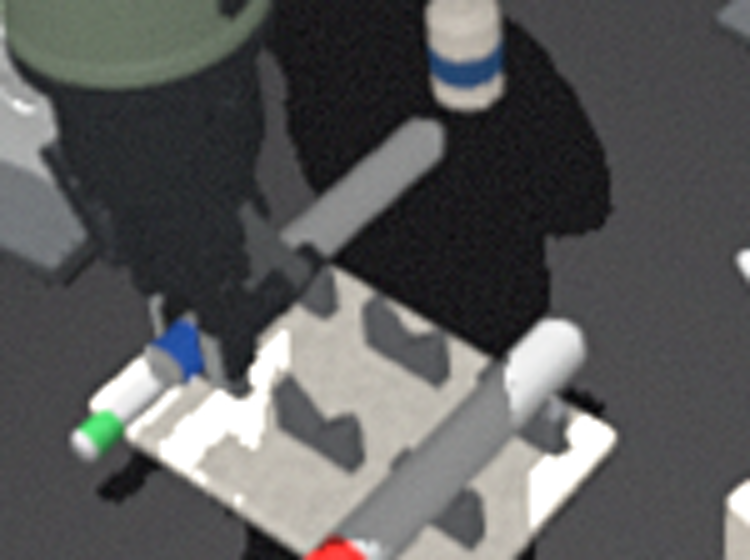

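Blue rod is held level and the red rod lies in its place. Moving to the port.

```bash
python3 -m crank '{"delta_pos":[[0.03,0.01,0],[0.09,0.02,0],[0.16,0.04,0],[0.23,0.05,0.01],[0.3,0.07,0.03],[0.37,0.08,0.05],[0.43,0.1,0.07],[0.47,0.102,0.085],[0.491,0.102,0.085],[0.491,0.102,0.085]],"delta_rot":[[0,0,0.02],[0,0,0.04],[0,0,0.06],[0,0,0.08],[0,0,0.1],[0,0,0.12],[0,0,0.14],[0,0,0.157],[0,0,0.157],[0,0,0.157]],"hand":[1,1,1,1,1,1,1,1,1,1]}'; python3 go.py .5416 -.1257 .0371 1.5575
```

```text
time: 20.95
eef_pos: [0.5416, -0.1248, 0.0805]
eef_rot: [-0.0, 0.711, 0.703, 0.0]
wrist_force: [0.2, -0.7, -2.1]
grip_width: 0.0189
t 20.95 pos [ 0.5416 -0.1248  0.0805] yaw 1.5596 F [ 0.2 -0.7 -2.1] w 0.0189 j [ 0.07  0.91  0.19  1.71 -0.29  0.55  0.42]
pos share [-0.0018  0.0001  0.0868] mm [-0.9  0.  43.4] rot share [-0.0005 -0.0006  0.0043]
```

```bash
python3 -m crank '{"delta_pos":[[0,0,0.03],[0,0,0.06],[-0.002,0,0.08],[-0.002,0,0.087],[-0.002,0,0.087],[-0.002,0,0.087]],"delta_rot":[[0,0,0],[0,0,0],[0,0,0.003],[0,0,0.003],[0,0,0.003],[0,0,0.003]],"hand":[1,1,1,1,1,1]}';python3 ov.py 12 .021 .061 .0179 .544 0.02 .055 80 10; python3 go.py .5416 -.1257 .0371 1.5575
```

```text
time: 21.55
eef_pos: [0.5418, -0.1275, 0.0374]
eef_rot: [0.0, 0.712, 0.702, 0.0]
wrist_force: [-0.4, 0.7, -1.5]
grip_width: 0.0193
t 21.65 pos [ 0.5418 -0.1273  0.0374] yaw 1.5563 F [ 0.8 -0.5 -1. ] w 0.0189 j [ 0.09  0.98  0.16  1.73 -0.3   0.46  0.44]
pos share [ 0.0032 -0.0005  0.0006] mm [ 1.6 -0.3  0.3] rot share [ 0.0014  0.0007 -0.0024]
```

View pics/scene_12.png

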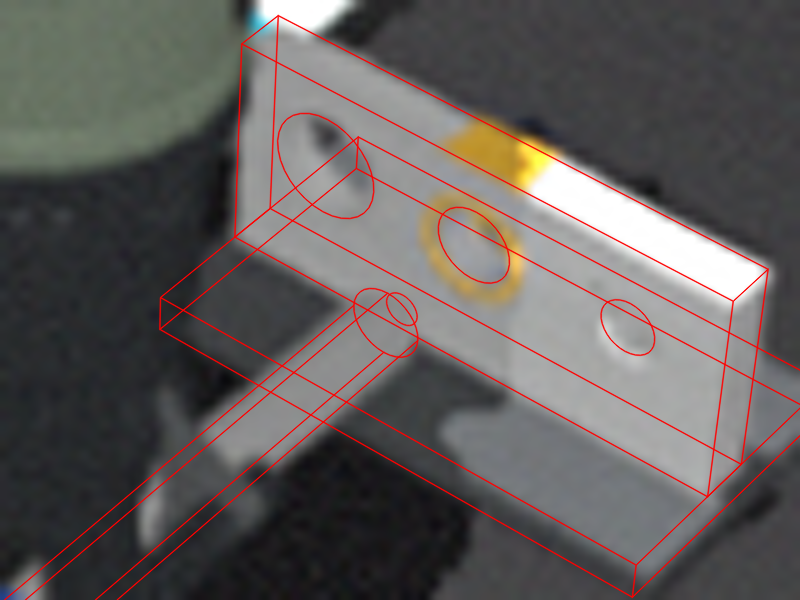

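View pics/top_12.png

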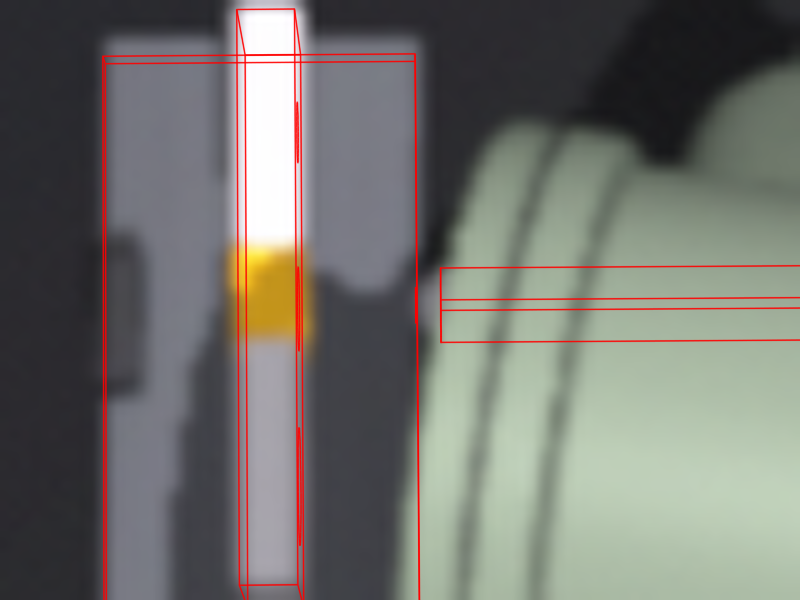

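```bash
python3 -m crank '{"delta_pos":[[0.01,0,0],[0.025,0,0],[0.04,0,0],[0.055,0,0],[0.065,0,0],[0.072,0,0],[0.078,0,0],[0.084,0,0],[0.09,0,0],[0.09,0,0]],"delta_rot":[[0,0,0],[0,0,0],[0,0,0],[0,0,0],[0,0,0],[0,0,0],[0,0,0],[0,0,0],[0,0,0],[0,0,0]],"hand":[1,1,1,1,1,1,1,1,1,1]}'
```

```text
time: 22.65
eef_pos: [0.5422, -0.0818, 0.0368]
eef_rot: [-0.0, 0.712, 0.702, -0.0]
wrist_force: [0.3, -0.2, -1.2]
grip_width: 0.0191
```

```bash
python3 -m crank '{"delta_pos":[[0.005,0,0],[0.012,0,0],[0.02,0,0],[0.028,0,0],[0.036,0,0],[0.04,0,0]],"delta_rot":[[0,0,0],[0,0,0],[0,0,0],[0,0,0],[0,0,0],[0,0,0]],"hand":[1,1,1,1,1,1]}'; python3 go.py .5438 0.03 .0371 1.5575
```

```text
time: 23.25
eef_pos: [0.5425, -0.0616, 0.0368]
eef_rot: [-0.0, 0.712, 0.702, -0.0]
wrist_force: [-0.1, -0.0, -1.2]
grip_width: 0.0191
t 23.25 pos [ 0.5425 -0.0616  0.0368] yaw 1.5567 F [-0.1 -0.  -1.2] w 0.0191 j [-0.03  0.97  0.17  1.76 -0.34  0.43  0.36]
pos share [ 1.832e-01 -1.000e-04 -6.000e-04] mm [91.6 -0.  -0.3] rot share [-0.0002 -0.0001 -0.0017]
```

```bash
python3 -m crank '{"delta_pos":[[0.01,0,0],[0.022,0,0],[0.036,0,0],[0.05,0,0],[0.064,0,0],[0.078,0,0],[0.09,0,0],[0.1,0,0],[0.1,0,0]],"delta_rot":[[0,0,0],[0,0,0],[0,0,0],[0,0,0],[0,0,0],[0,0,0],[0,0,0],[0,0,0],[0,0,0]],"hand":[1,1,1,1,1,1,1,1,1]}'; python3 go.py .5438 0.034 .0371 1.5575
```

```text
time: 24.15
eef_pos: [0.5433, -0.0113, 0.0368]
eef_rot: [-0.0, 0.712, 0.702, 0.0]
wrist_force: [0.2, 0.5, -0.7]
grip_width: 0.0193
t 24.15 pos [ 0.5433 -0.0113  0.0368] yaw 1.5571 F [ 0.2  0.5 -0.7] w 0.0193 j [-0.13  0.97  0.18  1.77 -0.37  0.43  0.29]
pos share [ 0.0907 -0.0002 -0.0006] mm [45.3 -0.1 -0.3] rot share [-0.0002 -0.0005 -0.0007]
```

```bash
python3 -m crank '{"delta_pos":[[0.01,0,0],[0.022,0,0],[0.036,0,0],[0.05,0,0],[0.062,0,0],[0.072,0,0],[0.08,0,0],[0.086,0,0],[0.09,0,0],[0.09,0,0]],"delta_rot":[[0,0,0],[0,0,0],[0,0,0],[0,0,0],[0,0,0],[0,0,0],[0,0,0],[0,0,0],[0,0,0],[0,0,0]],"hand":[1,1,1,1,1,1,1,1,1,1]}'; python3 look.py 13 .544 .06 .055 90 9; python3 go.py .5438 0.036 .0371 1.5575
```

```text
time: 25.15
eef_pos: [0.544, 0.0331, 0.0368]
eef_rot: [0.0, 0.712, 0.702, 0.0]
wrist_force: [1.0, 0.6, -1.4]
grip_width: 0.0189
scene (302, 211)
top (257, 193)
t 25.25 pos [0.5439 0.0328 0.0368] yaw 1.5562 F [ 1.1 -0.2 -0.3] w 0.0189 j [-0.22  0.98  0.2   1.77 -0.39  0.44  0.23]
pos share [ 0.0063 -0.0004 -0.0005] mm [ 3.2 -0.2 -0.3] rot share [ 0.     -0.     -0.0026]
```

View pics/scene_13.png

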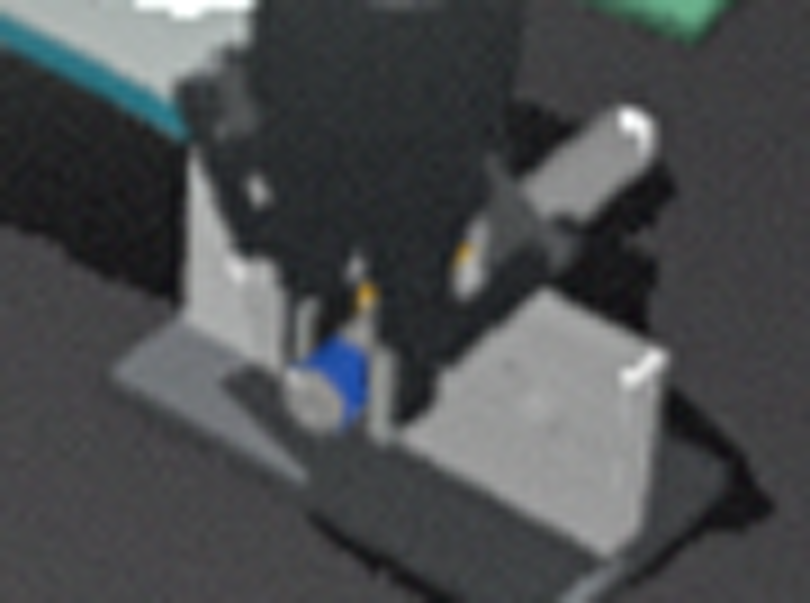

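View pics/top_13.png

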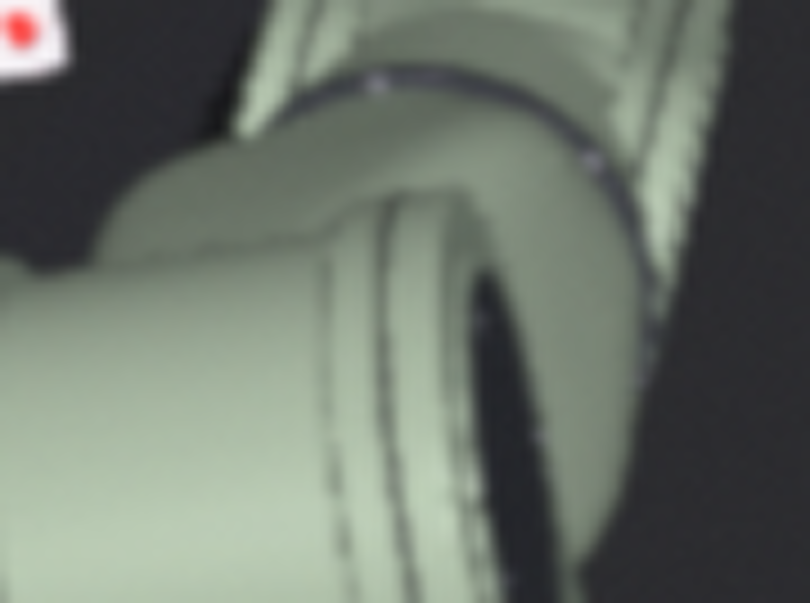

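```bash
python3 -m crank '{"delta_pos":[[0.002,0,0],[0.004,0,0],[0.005,0,0],[0.005,0,0]],"delta_rot":[[0,0,0],[0,0,0],[0,0,0],[0,0,0]],"hand":[1,1,1,1]}'
```

```text
time: 25.65
eef_pos: [0.544, 0.0354, 0.0368]
eef_rot: [0.0, 0.712, 0.702, -0.0]
wrist_force: [0.8, -0.0, -0.8]
grip_width: 0.019
```

```bash
python3 -m crank '{"delta_pos":[[0,0,0.001],[0,0,0.002],[0,0,0.002]],"delta_rot":[[0,0,0],[0,0,0],[0,0,0]],"hand":[1,1,1]}'; python3 -m crank '{"delta_pos":[[0,0,0],[0,0,0],[0,0,0],[0,0,0],[0,0,0],[0,0,0],[0,0,0]],"delta_rot":[[0,0,0],[0,0,0],[0,0,0],[0,0,0],[0,0,0],[0,0,0],[0,0,0]],"hand":[0.5,0.4,0.2,0.1,0,0,0]}'
```

```text
time: 25.95
eef_pos: [0.5442, 0.0353, 0.0361]
eef_rot: [0.0, 0.712, 0.702, 0.0]
wrist_force: [-0.0, 0.5, 7.9]
grip_width: 0.0191
time: 26.65
eef_pos: [0.5439, 0.0353, 0.0358]
eef_rot: [0.0, 0.712, 0.702, -0.0]
wrist_force: [0.3, -0.1, -0.7]
grip_width: 0.0429
```

```bash
python3 -m crank '{"delta_pos":[[0,0,-0.01],[-0.002,0,-0.05],[-0.002,0,-0.11],[-0.002,0,-0.17],[-0.002,0,-0.22],[-0.002,0,-0.25],[-0.002,0,-0.26],[-0.002,0,-0.26]],"delta_rot":[[0,0,0],[0,0,0],[0,0,0],[0,0,0],[0,0,0],[0,0,0],[0,0,0],[0,0,0]],"hand":[0,0,0,0,0,0,0,0]}'; python3 look.py 14 .544 .09 .055 90 9 mid mid_nose mid_tail; python3 go.py .5455 .149 .16 1.5575
```

```text
time: 27.45
eef_pos: [0.544, 0.0344, 0.1661]
eef_rot: [0.0, 0.712, 0.702, 0.0]
wrist_force: [-0.5, 0.1, -0.5]
grip_width: 0.0424
scene (309, 206)
scene mid [(array([0.5478, 0.0976, 0.0553]), 0.68)]
scene mid_nose [(array([0.5496, 0.1809, 0.0507]), 0.59), (array([ 0.5033, -0.3121, -0.001 ]), 0.29)]
scene mid_tail [(array([0.5443, 0.0076, 0.0524]), 0.7)]
top (246, 193)
top mid []
top mid_nose [(array([0.5521, 0.1794, 0.0519]), 0.58)]
top mid_tail [(array([ 0.6567, -0.1244, -0.    ]), 0.65)]
t 27.85 pos [0.5438 0.0343 0.1655] yaw 1.5562 F [-0.1  0.2 -0.3] w 0.0425 j [-0.28  0.77  0.31  1.69 -0.32  0.73  0.17]
pos share [ 0.2295 -0.      0.0109] mm [114.7  -0.    5.4] rot share [-0.0011  0.0004 -0.0027]
```

View pics/scene_14.png

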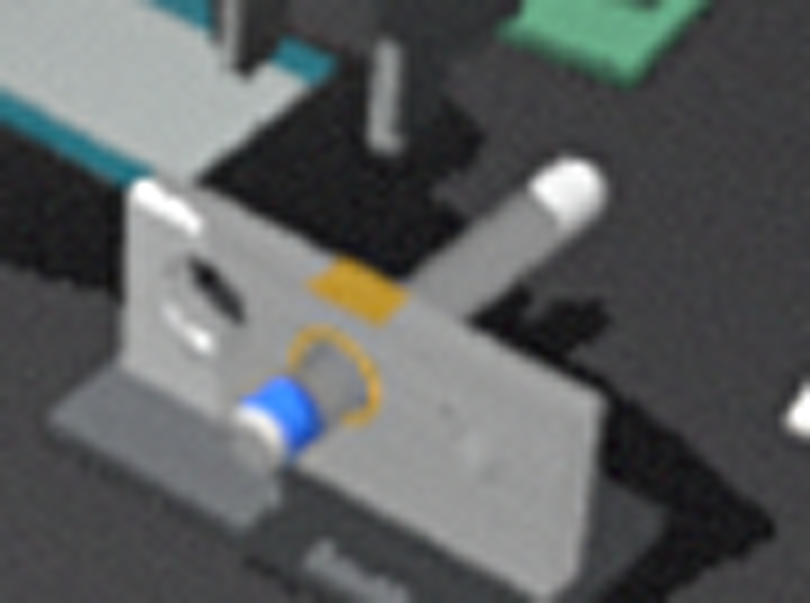

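Blue rod rests in the hole and on the rest: tail at scene crop (260,430), nose at (570,190). Next, the far-side regrasp.

```bash
python3 -m crank '{"delta_pos":[[0.05,0,0],[0.12,0,0],[0.18,0,0],[0.215,0,0],[0.225,0,0.02],[0.226,0,0.07],[0.226,0,0.13],[0.226,0,0.18],[0.226,0,0.21],[0.226,0,0.22]],"delta_rot":[[0,0,0],[0,0,0],[0,0,0],[0,0,-0.001],[0,0,-0.002],[0,0,-0.002],[0,0,-0.002],[0,0,-0.002],[0,0,-0.002],[0,0,-0.002]],"hand":[0,0,0,0,0,0,0,0,0,0]}'; python3 look.py 15 .544 .12 .055 90 9 mid; python3 go.py .5453 .147 .0348 1.5570
```

```text
time: 28.85
eef_pos: [0.5448, 0.1462, 0.0539]
eef_rot: [-0.0, 0.712, 0.702, -0.001]
wrist_force: [0.4, 0.2, 0.2]
grip_width: 0.0425
scene (315, 200)
scene mid [(array([0.5471, 0.0936, 0.0534]), 0.53)]
top (235, 194)
top mid [(array([0.5441, 0.099 , 0.0538]), 0.67)]
t 29.05 pos [0.5459 0.147  0.0564] yaw 1.5569 F [-0.7 -0.9  0.9] w 0.0426 j [-0.45  0.97  0.25  1.69 -0.41  0.54  0.05]
pos share [-0.     -0.0012  0.0432] mm [-0.  -0.6 21.6] rot share [ 0.0015  0.0001 -0.0003]
```

View pics/scene_15.png

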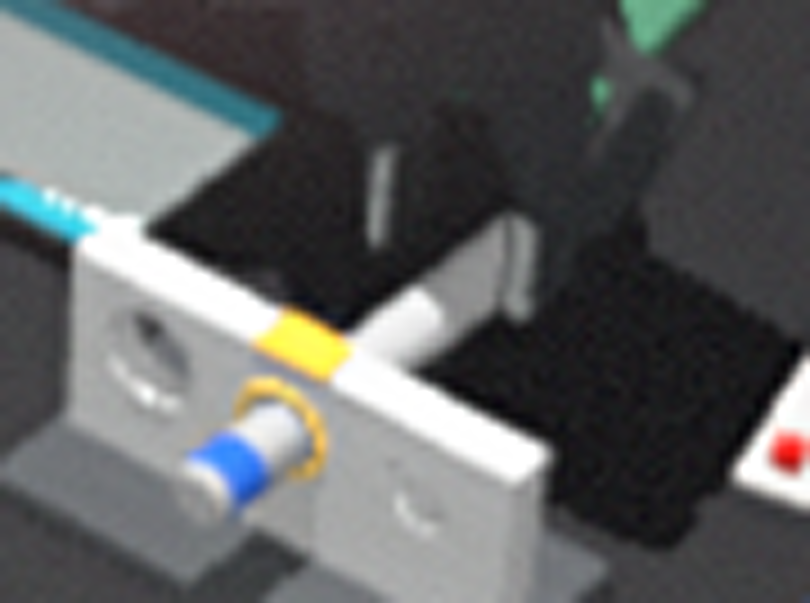

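View pics/top_15.png

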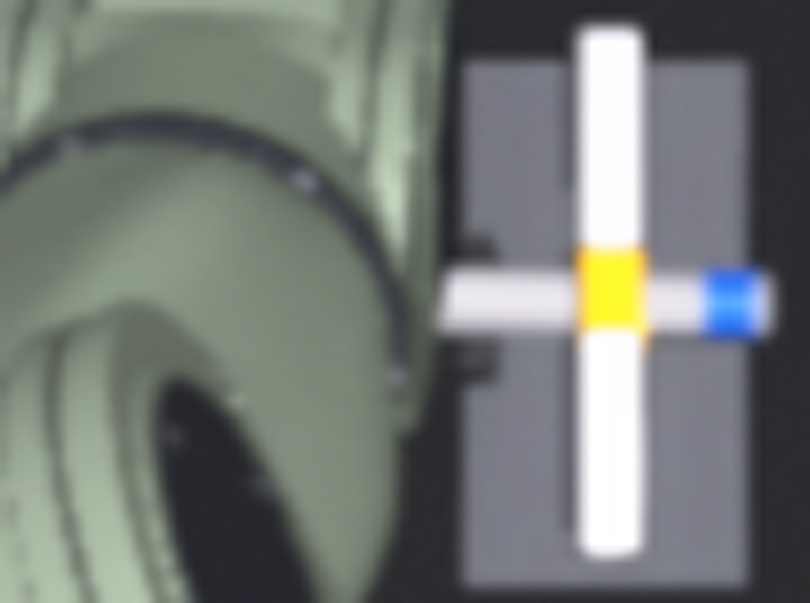

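```bash
python3 -m crank '{"delta_pos":[[0,0,0.01],[0,-0.001,0.022],[0,-0.001,0.034],[0,-0.001,0.043],[0,-0.001,0.043]],"delta_rot":[[0,0,0],[0,0,0],[0,0,0],[0,0,0],[0,0,0]],"hand":[0,0,0,0,0]}'; python3 look.py 16 .544 .12 .055 90 9; python3 go.py .5453 .147 .0348 1.5570
```

```text
time: 29.55
eef_pos: [0.5448, 0.1473, 0.0336]
eef_rot: [-0.0, 0.712, 0.702, -0.0]
wrist_force: [0.6, 0.0, 0.5]
grip_width: 0.0427
scene (315, 200)
top (235, 194)
t 29.65 pos [0.5451 0.1473 0.0343] yaw 1.5572 F [-0.   0.   0.9] w 0.0426 j [-0.44  1.    0.23  1.7  -0.42  0.5   0.05]
pos share [-0.0005  0.0004 -0.001 ] mm [-0.3  0.2 -0.5] rot share [-0.0002  0.0003  0.0004]
```

View pics/scene_16.png

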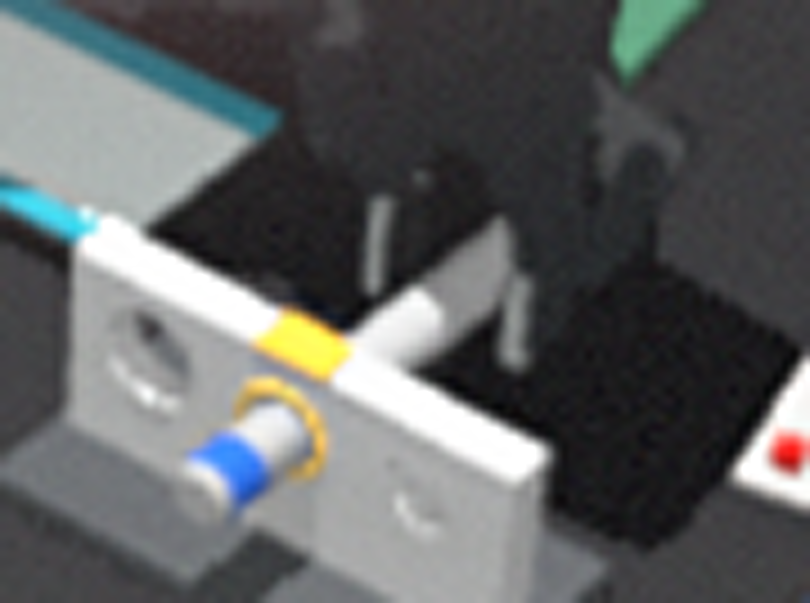

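```bash
python3 -m crank '{"delta_pos":[[0,0,0],[0,0,0],[0,0,0],[0,0,0],[0,0,0],[0,0,0]],"delta_rot":[[0,0,0],[0,0,0],[0,0,0],[0,0,0],[0,0,0],[0,0,0]],"hand":[0.3,0.4,0.6,1,1,1]}'; python3 go.py .5453 .147 .0348 1.5570
```

```text
time: 30.25
eef_pos: [0.5452, 0.1474, 0.0344]
eef_rot: [0.0, 0.712, 0.702, 0.0]
wrist_force: [0.8, 0.3, 1.4]
grip_width: 0.019
t 30.25 pos [0.5452 0.1474 0.0344] yaw 1.5573 F [0.8 0.3 1.4] w 0.019 j [-0.44  1.    0.23  1.7  -0.42  0.5   0.05]
pos share [-0.0007  0.0003 -0.0008] mm [-0.4  0.1 -0.4] rot share [0.0004 0.     0.0007]
```

```bash
python3 -m crank '{"delta_pos":[[0,0,-0.001],[0.002,0,-0.002],[0.006,0,-0.002],[0.012,0,-0.002],[0.02,0,-0.002],[0.03,0,-0.002],[0.04,0,-0.002],[0.05,0,-0.002],[0.06,0,-0.002],[0.06,0,-0.002]],"delta_rot":[[0,0,0],[0,0,0],[0,0,0],[0,0,0],[0,0,0],[0,0,0],[0,0,0],[0,0,0],[0,0,0],[0,0,0]],"hand":[1,1,1,1,1,1,1,1,1,1]}'; python3 go.py .5467 .257 .0354 1.5570
```

```text
time: 31.25
eef_pos: [0.5453, 0.1783, 0.0352]
eef_rot: [-0.0, 0.712, 0.703, 0.0]
wrist_force: [0.4, 0.5, -1.5]
grip_width: 0.0191
t 31.25 pos [0.5453 0.1783 0.0352] yaw 1.5582 F [ 0.4  0.5 -1.5] w 0.0191 j [-0.5   1.01  0.25  1.66 -0.43  0.53  0.01]
pos share [ 0.1575  0.0008 -0.0003] mm [78.7  0.4 -0.2] rot share [-0.0003 -0.0006  0.0024]
```

Smooth, no drag. I'll continue straight out.

```bash
python3 -m crank '{"delta_pos":[[0.01,0,0],[0.025,0,0],[0.04,0,0],[0.06,0,0],[0.08,0,0],[0.1,0.001,0],[0.12,0.001,0],[0.14,0.001,0],[0.155,0.001,0],[0.155,0.001,0]],"delta_rot":[[0,0,0],[0,0,0],[0,0,0],[0,0,0],[0,0,0],[0,0,0],[0,0,0],[0,0,0],[0,0,0],[0,0,0]],"hand":[1,1,1,1,1,1,1,1,1,1]}'; python3 look.py 17 .544 .18 .055 130 6 mid mid_tail mid_nose; python3 go.py .5467 .257 .0354 1.5570
```

```text
time: 32.25
eef_pos: [0.5468, 0.256, 0.0352]
eef_rot: [-0.0, 0.711, 0.703, 0.0]
wrist_force: [-0.5, -0.2, -1.5]
grip_width: 0.0193
scene (307, 175)
scene mid [(array([ 0.503 , -0.3139, -0.0021]), 0.68), (array([0.5454, 0.2063, 0.0535]), 0.56)]
scene mid_tail [(array([0.6832, 0.2308, 0.0036]), 0.68), (array([0.5472, 0.115 , 0.0512]), 0.59)]
scene mid_nose []
top (194, 179)
top mid [(array([0.5447, 0.203 , 0.055 ]), 0.63)]
top mid_tail [(array([ 0.5411,  0.0507, -0.0007]), 0.69), (array([0.5397, 0.115 , 0.0562]), 0.63)]
top mid_nose []
t 32.65 pos [0.5471 0.2545 0.0353] yaw 1.5568 F [ 0.3 -0.5 -1.2] w 0.0192 j [-0.63  1.04  0.3   1.55 -0.45  0.62 -0.11]
pos share [ 0.005  -0.0009 -0.0001] mm [ 2.5 -0.4 -0.1] rot share [-0.      0.0003 -0.0004]
```

View pics/scene_17.png

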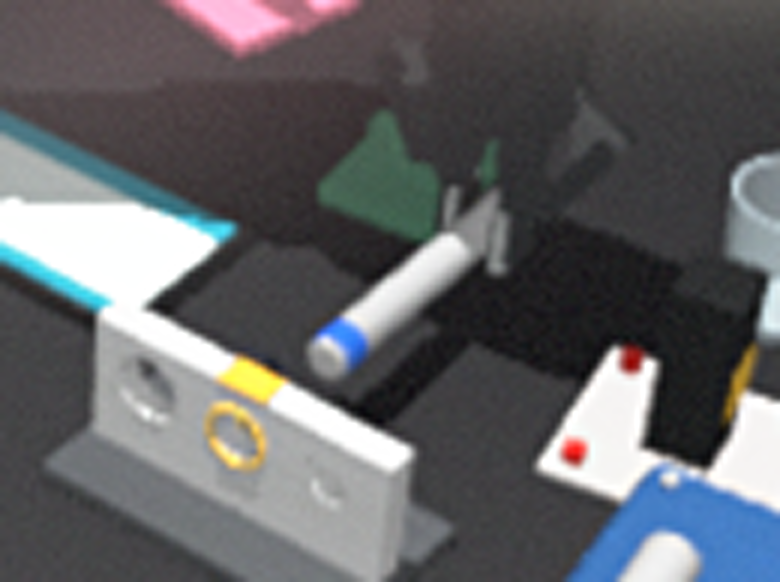

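View pics/top_17.png

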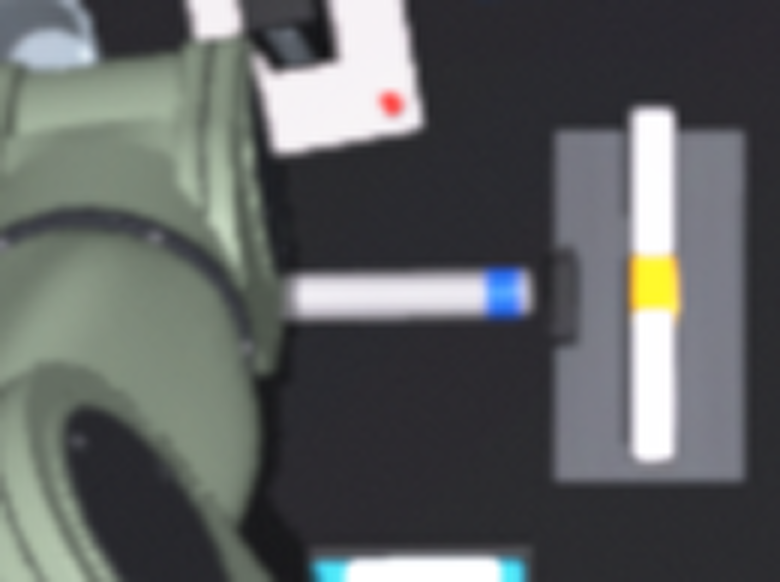

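Rod is clear of plate and rest: tail at top crop (530,292), rest's edge at (575,295). I'll lift and carry it to the cradle.

```bash
python3 -m crank '{"delta_pos":[[0,0,-0.02],[0,0,-0.06],[0,0,-0.1],[0,0,-0.14],[0,0,-0.16],[0,0,-0.16]],"delta_rot":[[0,0,0],[0,0,0],[0,0,0],[0,0,0],[0,0,0],[0,0,0]],"hand":[1,1,1,1,1,1]}'; python3 go.py .4582 .4203 .11 1.661
```

```text
time: 33.25
eef_pos: [0.5475, 0.255, 0.1166]
eef_rot: [0.0, 0.712, 0.702, 0.001]
wrist_force: [0.2, 0.2, -2.0]
grip_width: 0.019
t 33.25 pos [0.5475 0.255  0.1166] yaw 1.5573 F [ 0.2  0.2 -2. ] w 0.019 j [-0.66  0.93  0.36  1.51 -0.41  0.78 -0.15]
pos share [ 0.3281 -0.1831  0.0132] mm [164.1 -91.5   6.6] rot share [ 0.0036 -0.0015 -0.2073]
```

```bash
python3 -m crank '{"delta_pos":[[0.03,-0.02,0],[0.08,-0.05,0],[0.13,-0.08,0],[0.18,-0.11,0],[0.23,-0.14,0],[0.28,-0.16,0],[0.31,-0.175,0],[0.328,-0.183,0.01],[0.328,-0.183,0.013],[0.328,-0.183,0.013]],"delta_rot":[[0,0,-0.03],[0,0,-0.06],[0,0,-0.09],[0,0,-0.12],[0,0,-0.15],[0,0,-0.18],[0,0,-0.2],[0,0,-0.207],[0,0,-0.207],[0,0,-0.207]],"hand":[1,1,1,1,1,1,1,1,1,1]}'
cat > ovc.py <<'E'
import sys
from bench import imaging,arm
from h import *
from scipy.spatial.transform import Rotation as R
tag=sys.argv[1]
sp=(.4627,.370,1.661)
s=arm.read_state();q=s["eef_rot"]
X=R.from_quat([q[1],q[2],q[3],q[0]]).as_matrix()[:,0];yaw=np.arctan2(X[1],X[0]);t=s["eef_pos"]
po=(t[0]-.0505*X[0],t[1]-.0505*X[1],yaw)
base=box(-.09,.06,-.035,.035,0,.012)
for n in("scene","top"):
    p=imaging.snapshot(n)
    a,_=crop(p,proj(p,[.46,.37,.06])[0],100,8,[]);cv2.imwrite(f"pics/{n}_{tag}a.png",a)
    a,_=crop(p,proj(p,[.46,.37,.06])[0],100,8,[(po,rod(.021,t[2]+.018)),(sp,cradle+base)]);cv2.imwrite(f"pics/{n}_{tag}.png",a)
E
python3 ovc.py 18; python3 go.py .4582 .4203 .03 1.661
```

```text
time: 34.25
eef_pos: [0.4583, 0.4187, 0.1082]
eef_rot: [0.0, 0.675, 0.738, -0.001]
wrist_force: [-1.0, 0.1, -1.8]
grip_width: 0.0191
t 34.35 pos [0.4586 0.4188 0.1088] yaw 1.659 F [ 0.3  0.7 -1.7] w 0.0188 j [-0.96  0.96  0.37  1.44 -0.42  0.82 -0.35]
pos share [ 0.0031 -0.0005  0.1575] mm [ 1.6 -0.3 78.8] rot share [ 0.0004  0.0014 -0.0039]
```

View pics/scene_18.png

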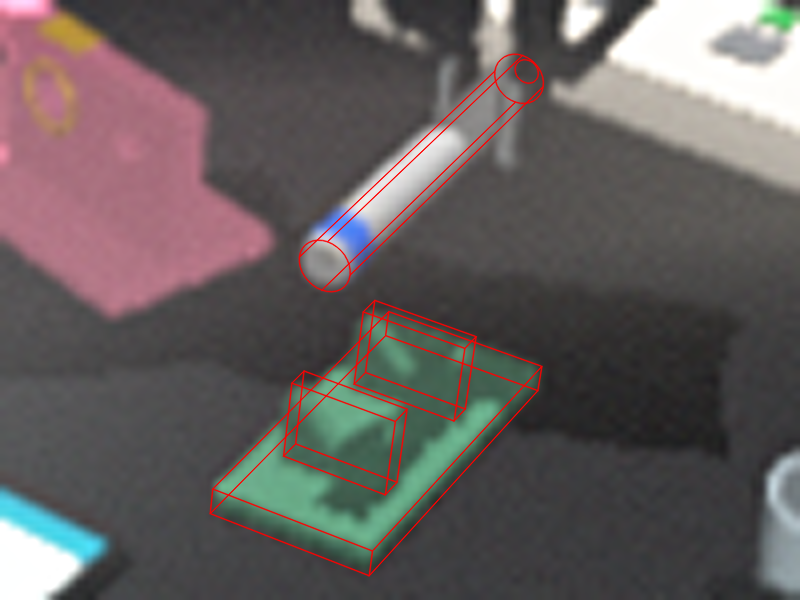

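View pics/top_18.png

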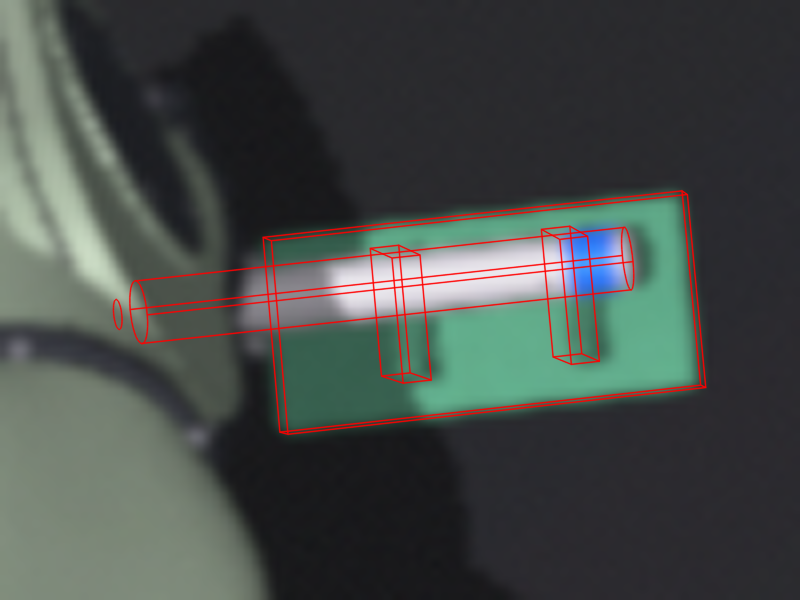

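Overlays of rod and cradle agree with both pictures. Lowering.

```bash
python3 -m crank '{"delta_pos":[[0.001,0,0.02],[0.002,0,0.05],[0.003,0,0.08],[0.003,0,0.11],[0.003,0,0.13],[0.003,0,0.145],[0.003,0,0.155],[0.003,0,0.158],[0.003,0,0.158]],"delta_rot":[[0,0,0],[0,0,-0.002],[0,0,-0.004],[0,0,-0.004],[0,0,-0.004],[0,0,-0.004],[0,0,-0.004],[0,0,-0.004],[0,0,-0.004]],"hand":[1,1,1,1,1,1,1,1,1]}'; python3 ovc.py 19; python3 go.py .4582 .4203 .0229 1.661
```

```text
time: 35.25
eef_pos: [0.4577, 0.4216, 0.0299]
eef_rot: [0.0, 0.674, 0.739, 0.0]
wrist_force: [-0.2, -0.7, -0.4]
grip_width: 0.0194
t 35.35 pos [0.4578 0.4217 0.0302] yaw 1.6629 F [ 0.1 -0.4 -1.5] w 0.0188 j [-0.94  1.08  0.32  1.47 -0.47  0.67 -0.32]
pos share [-0.0028  0.0006  0.0146] mm [-1.4  0.3  7.3] rot share [ 0.001  -0.0006  0.0037]
```

View pics/scene_19a.png

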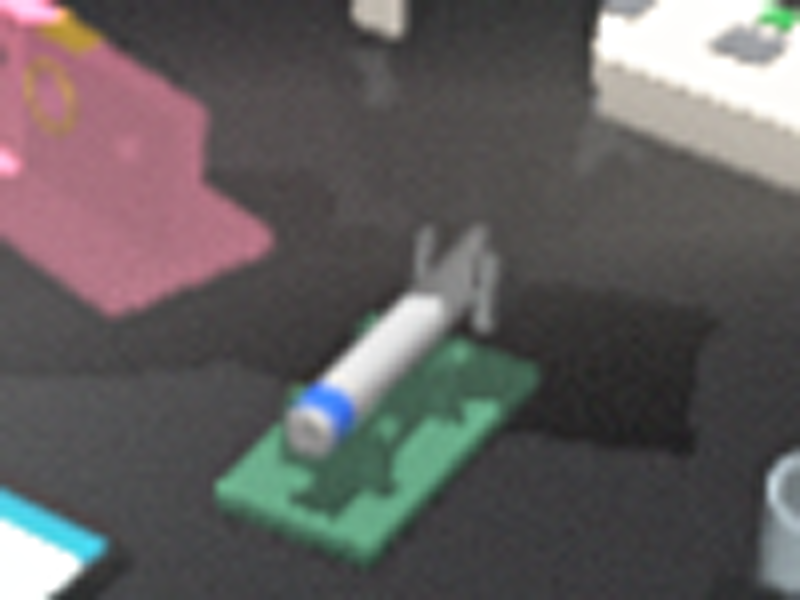

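View pics/top_19.png

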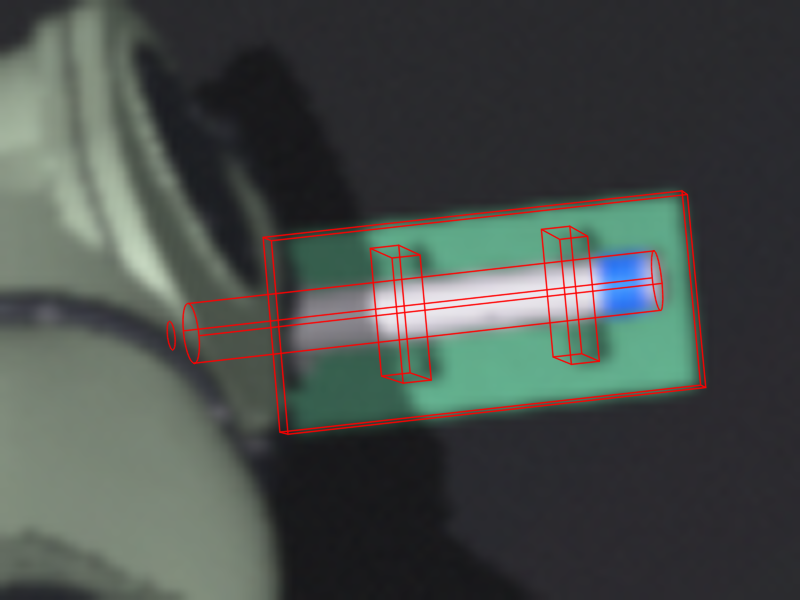

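```bash
python3 -m crank '{"delta_pos":[[-0.001,0,0.003],[-0.002,0,0.006],[-0.002,0,0.008],[-0.002,0,0.01],[-0.002,0,0.01]],"delta_rot":[[0,0,0.001],[0,0,0.002],[0,0,0.003],[0,0,0.003],[0,0,0.003]],"hand":[1,1,1,1,1]}'; python3 go.py .4582 .4203 .0229 1.661
```

```text
time: 35.85
eef_pos: [0.4577, 0.4205, 0.0246]
eef_rot: [-0.0, 0.674, 0.738, -0.0]
wrist_force: [-0.2, -0.5, -1.9]
grip_width: 0.0192
t 35.85 pos [0.4577 0.4205 0.0246] yaw 1.6613 F [-0.2 -0.5 -1.9] w 0.0192 j [-0.94  1.08  0.32  1.48 -0.47  0.66 -0.32]
pos share [-0.0005  0.001   0.0035] mm [-0.3  0.5  1.7] rot share [-0.0003  0.0002  0.0006]
```

```bash
python3 -m crank '{"delta_pos":[[0,0,0.001],[0,0,0.002],[0,0,0.002],[0,0,0.002]],"delta_rot":[[0,0,0],[0,0,0],[0,0,0],[0,0,0]],"hand":[1,1,1,1]}'; python3 -m crank '{"delta_pos":[[0,0,0.001],[0,0,0.002],[0,0,0.002]],"delta_rot":[[0,0,0],[0,0,0],[0,0,0]],"hand":[1,1,1]}'
```

```text
time: 36.25
eef_pos: [0.4578, 0.4205, 0.0238]
eef_rot: [0.0, 0.674, 0.738, 0.0]
wrist_force: [-0.2, 0.7, -1.7]
grip_width: 0.0191
time: 36.55
eef_pos: [0.4579, 0.4206, 0.0229]
eef_rot: [0.0, 0.674, 0.738, 0.0]
wrist_force: [0.9, -0.1, 1.5]
grip_width: 0.0194
```

```bash
python3 -m crank '{"delta_pos":[[0,0,0.001],[0,0,0.001],[0,0,0.001]],"delta_rot":[[0,0,0],[0,0,0],[0,0,0]],"hand":[1,1,1]}'; python3 ovc.py 20
```

```text
time: 36.85
eef_pos: [0.4579, 0.4206, 0.0224]
eef_rot: [0.0, 0.674, 0.738, 0.0]
wrist_force: [1.9, 0.8, 4.1]
grip_width: 0.0188
```

View pics/scene_20.png

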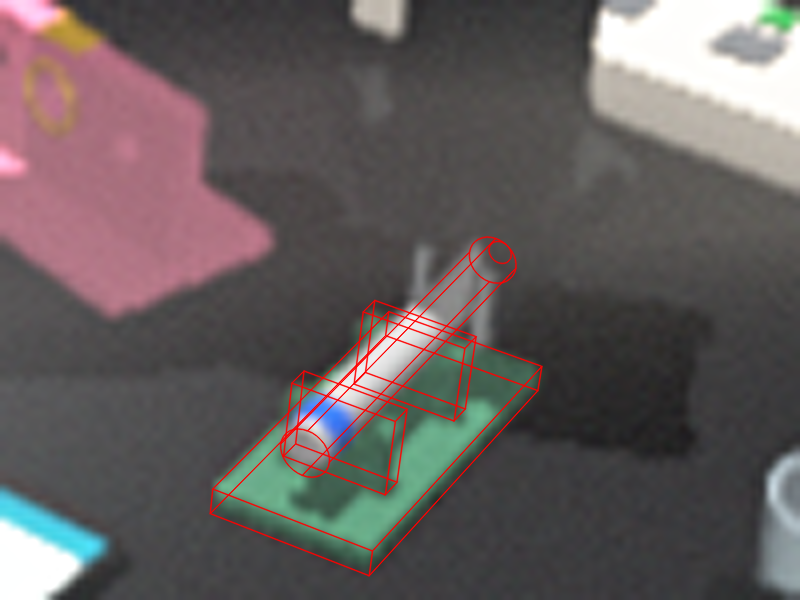

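Rod sits in the V blocks. I'll release gently, retreat upward and look.

```bash
python3 -m crank '{"delta_pos":[[0,0,0],[0,0,0],[0,0,0],[0,0,0],[0,0,0],[0,0,0],[0,0,0]],"delta_rot":[[0,0,0],[0,0,0],[0,0,0],[0,0,0],[0,0,0],[0,0,0],[0,0,0]],"hand":[0.5,0.4,0.2,0.1,0,0,0]}'; python3 -m crank '{"delta_pos":[[0,0,-0.01],[0,0,-0.04],[0,0,-0.09],[0,0,-0.15],[0,0,-0.21],[0,0,-0.27],[0,0,-0.33],[0,0,-0.36],[0,0,-0.36]],"delta_rot":[[0,0,0],[0,0,0],[0,0,0],[0,0,0],[0,0,0],[0,0,0],[0,0,0],[0,0,0],[0,0,0]],"hand":[0,0,0,0,0,0,0,0,0]}'; python3 look.py 21 .46 .37 .05 100 8 mid mid_nose mid_tail seat
python3 - <<'E'
from bench import imaging
import cv2
p=imaging.snapshot("scene");cv2.imwrite("pics/scene_22.png",p["frame"][:,:,::-1])
E
```

```text
time: 37.65
eef_pos: [0.4577, 0.4205, 0.0223]
eef_rot: [0.0, 0.674, 0.738, -0.0]
wrist_force: [0.3, 0.2, 0.1]
grip_width: 0.0427
time: 38.55
eef_pos: [0.4583, 0.4209, 0.2055]
eef_rot: [0.0, 0.674, 0.738, 0.002]
wrist_force: [-0.6, -0.3, 0.1]
grip_width: 0.0425
scene (332, 147)
scene mid [(array([0.4623, 0.3705, 0.0408]), 0.53)]
scene mid_nose [(array([0.4532, 0.4543, 0.0394]), 0.71), (array([ 0.3812, -0.0988, -0.0012]), 0.6)]
scene mid_tail [(array([0.4726, 0.2809, 0.0382]), 0.51), (array([0.547, 0.051, 0.056]), 0.36)]
scene seat [(array([0.4639, 0.3668, 0.0413]), 0.63)]
top (141, 222)
top mid [(array([0.4592, 0.3707, 0.0406]), 0.71), (array([ 0.5746, -0.3084,  0.0489]), 0.48)]
top mid_nose [(array([0.4564, 0.4557, 0.0412]), 0.85)]
top mid_tail [(array([0.4673, 0.2828, 0.0417]), 0.72), (array([ 0.4359, -0.3156,  0.0396]), 0.55)]
top seat [(array([ 0.5668, -0.2201,  0.0482]), 0.68), (array([0.4637, 0.3661, 0.0411]), 0.67)]
```

View pics/scene_21.png

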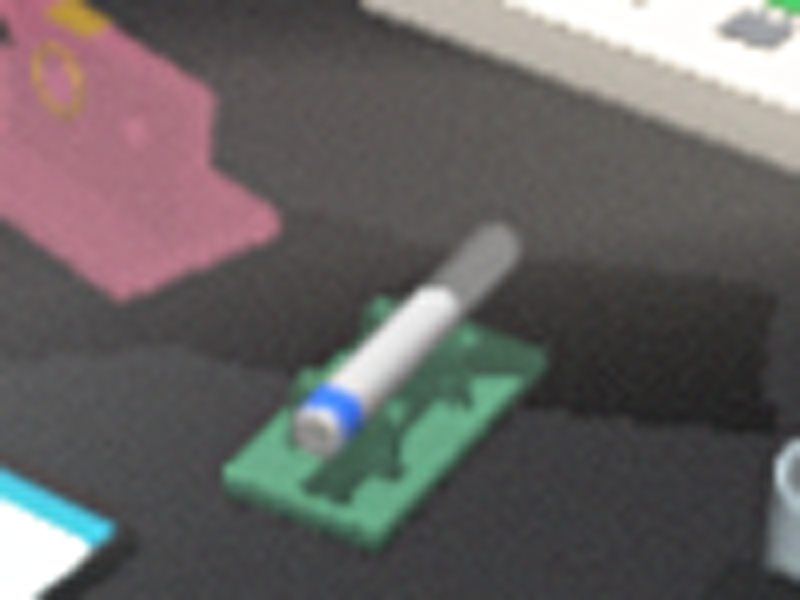

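View pics/top_21.png

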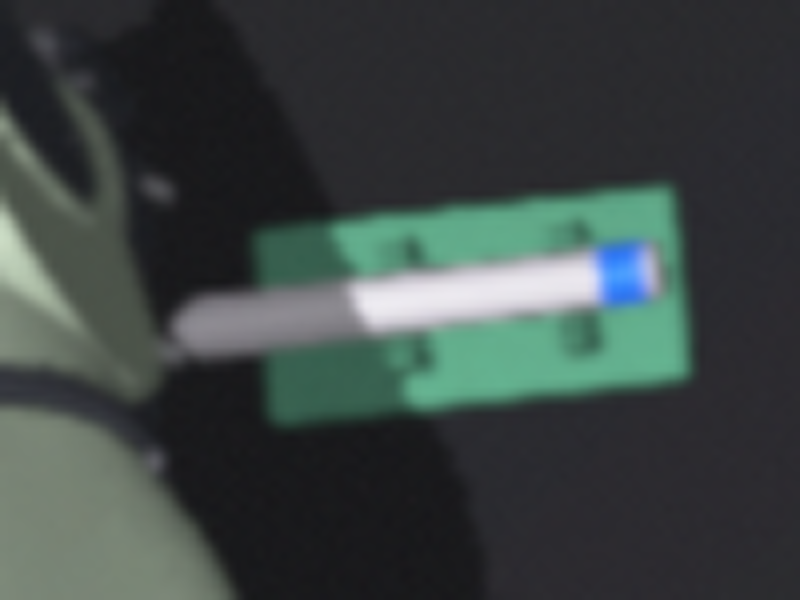

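View pics/scene_22.png

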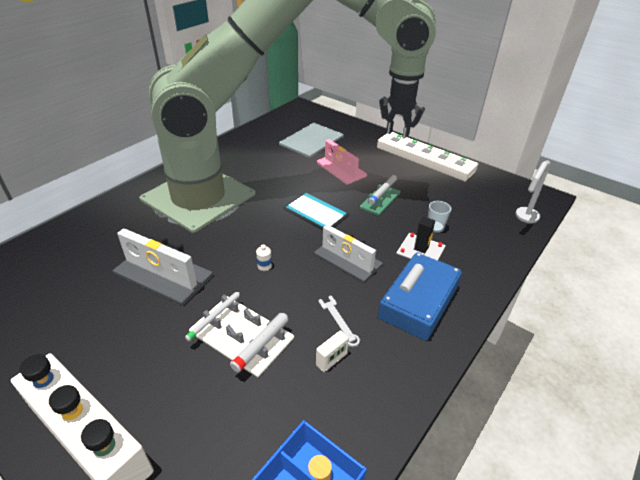

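The blue rod lies in the cradle at scene (382,188), nose away from the gauge and its centre within about 4 mm of the seat. The red rod is in its own place at (260,342) and the green one is untouched. The hand is clear, so I'll hand in.

```bash
python3 -c "
from bench import job,arm
print(arm.read_state()['time'],job.hand_in())"
```

```text
the job is handed in; nothing more can be done
39.1 None
```

The job is done as asked and was handed in at 39.1 s of the 72 s allowed; no verdict is reported.

- **Red rod:** I pressed its nose into the yellow-ringed hole. It stopped with the taper about 3–4 mm in, at about 12 N along the feed and almost no sideways force. I then laid it back in its own rack place, where the last picture shows it.
- **Blue rod:** It went through the same hole without measurable contact, to about 5 mm (estimated) between the fingers and the plate. I let it go in the plate, took it on the far side and drew it straight out without drag. It went into the green cradle nose away from the gauge.
- **Last checks:** The networks put the blue rod's middle at (0.462, 0.371) and (0.459, 0.371). My seat estimate was (0.463, 0.370), and the networks' own seat mark was (0.464, 0.367), so they differ by about 4 mm, which is within their accuracy. The pictures show it lying in both V blocks. The green-banded rod and everything else look unmoved, and the hand was 0.2 m up, touching nothing.
- **Disagreements:** A few network reports were plainly wrong, such as a "seat" reported at the red rod's nose. I set these aside after checking the pictures. Early on, the automatic rack fit disagreed between the two cameras, so I used the network marks and a wireframe overlay there instead.

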